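# Make up two part kits beside the bench lathe

### The job

On the blue board, stand the copper bush centred on the square mark and the aluminium cup, mouth up, centred on the round mark, then close the cup with the brass cap set mouth-down on it, squarely rim on rim. On the red board, stand the black knob upright, centred on the round mark, and the steel chuck jaw, steps up, centred on the square mark. Leave the white spare bush, the wrench and the amber jar where they are, and let go of everything.

Things in the scene. Friction and masses are not known exactly. Their poses are not given: they have to be found in the camera images.
- blue_board: Blue painted kit board, 100 mm (its x) by 230 mm (its y), 8 mm thick, fixed to the bench. Origin at the centre of its underside, z up. Two white flat marks on its top: a round one, 70 mm across, centred at y = +60 mm, and a square one, 70 mm wide, centred at y = -60 mm (both at x = 0).
- red_board: Red painted kit board, same size as the blue one and fixed likewise, origin at the centre of its underside, z up; but here the white round mark (70 mm) is centred at y = -60 mm and the white square mark (70 mm) at y = +60 mm.
- cup: Turned aluminium cup, silvery, open on top: 56 mm outside diameter, 32 mm high, wall and base 6 mm thick. Stands mouth up. Origin at the centre of its underside, z up to the mouth. About 0.15 kg.
- cap: Turned brass cap, golden, an open vessel that stands mouth-down: 56 mm outside diameter, 28 mm high, wall and crown 6 mm thick, closed flat crown on top. Origin at the centre of its rim plane (its underside), z up to the crown. Its rim matches the cup's; set on the cup its origin lies 32 mm above the cup's. About 0.22 kg.
- bush: Copper-coloured bush, a standing tube of 40 mm outside and 20 mm inside diameter, 34 mm high. Origin at the centre of its underside, z up. About 0.2 kg.
- knob: Black plastic knob, a plain upright disc of 44 mm diameter, 28 mm high, with a yellow dot 26 mm across on top. Origin at the centre of its underside, z up. About 0.07 kg.
- jaw: Dark steel chuck jaw, 60 mm long (its x), 24 mm wide (its y), stepped like stairs on top: 34 mm high at its -x end, in steps of 20 mm length down to 24 mm and then 14 mm at the +x end. Origin at the centre of its 60 x 24 mm underside, z up. Gripped across its 24 mm width. About 0.22 kg.
- spare_bush: White plastic spare bush, same shape as the copper one (40 mm diameter, 34 mm high). Not part of any kit, to be left alone. Origin at the centre of its underside.
- wrench: Steel wrench, 130 mm long (its x), lying flat on the bench. Not used, to be left alone. Origin at the middle of its underside.
- jar: Small amber jar with a steel lid, 48 mm diameter, 58 mm high, standing. Not used, to be left alone. Origin at the centre of its underside.
Mind the look-alikes: they are no part of the job. What is shaped like the bush but purple is not meant.

How it is judged:
By the outcome, as a careful person would: the job done as asked, in the order asked, and still so for the second after the job is handed in, with the robot touching nothing.
It also fails if it takes over 128 s, if anything falls off the work surface, if the arm or the gripper's body presses on something with over 40 N, if the wrist force passes 120 N, or if a joint passes its speed limit or range.

### The arm

A 7-joint arm with a two-finger parallel gripper is mounted at the origin on the work surface. World frame = base frame: x ahead of the robot, y to its left, z up, the work surface at z = 0. Lengths are in m, angles in degrees, forces in N, time in s.
With the tool pointing down it reaches from about 0.425 to 0.875 m from the base axis. Payload 4.7 kg.
Tool frame: the origin (TCP) lies on the centre line of the jaws, within the pads' length; the fingertips stand 14 mm ahead of it and the grasp point (between the pads) lies 5 mm behind it; z points along the fingers, y is the line along which they close (so a half turn about z gives the same grasp; the last joint's range is limited). The gripper opens to 87 mm and grips with 3 to 60 N. Pads are 19 mm wide; open, the fingers measure 117 mm over their backs; the gripper's body (75 mm by 190 mm) begins 51 mm behind the grasp point.
Start: joints at [-76.026, 18.392, -4.016, 83.108, 1.295, 78.541, -3.26], TCP at [0.148, 0.633, 0.237] pointing down, gripper open.
Joint ranges: [-163.93, 163.93], [-17.29, 119.83], [-79.2, 71.16], [3.27, 140.29], [-89.18, 269.18], [5.43, 117.66], [-154.24, 154.24]. Speed limits (degrees/s): [147.25, 147.25, 180, 180, 180, 180, 180].

### API

Orientations are given as [roll, pitch, yaw] about the fixed x, y, z axes, in that order (R = Rz(yaw) Ry(pitch) Rx(roll)).
In Python, from cell import env gives the robot as it stands.
- The arm moves only by the tool jog_arm, never from a script. Its argument "motion" is a list that holds one entry, the list of rows, each a list of 7 numbers: the shift along the tool's x, y, z in units of 0.1 m (1.0 is 0.1 m), then the turn, a rotation vector about the tool's x, y, z in units of 180 degrees (1.0 is 180 degrees), then the closure, from 0 (fully open) to 1 (shut). A call has 1 to 5 rows; each row is the pose to reach, as a shift and turn from the pose commanded when the call began, along the tool's axes at that moment, turning the shorter way round; what a row does not reach only later rows make up. A row lasts 1/10 s, in which the tool goes at most 50 mm and 8.59 degrees, less where a joint would pass 70% of its speed; a pose out of reach is approached as far as the arm can. A call with a number of a shift or a turn outside -1 to 1 is refused whole. A call with a gripper value outside its range is refused whole. The fingers move at their own pace and stop on an object; "grip_force" is the grip in N (left out, the last holds). Time passes only in rows, so rows that repeat a pose let the fingers close. It gives the time, the measured TCP pose, the force, the opening and the grip force at its end, in the units of the state.
- env.get_obs(): the state, without advancing time (a new reading comes with each control period).
- env.read_camera(name): name is "side" or "top"; returns (picture, depth): 384x512x3 uint8, red, green, blue; 384x512 float32, m along the optical axis (not along the pixel's ray), 0 where there is no reading.
- env.camera_info(name): a dict with "camera_matrix" (3x3 intrinsics, pixels), "k1" (the pictures are not rectified: a ray, as slopes to the right and down, at radius r is drawn at 1 + k1 r^2 times it, then the intrinsics apply), "origin" and "orientation" of the camera in the world. Camera axes: x right, y down, z forward; pixel columns grow to the right and rows downward; lengths in m; the calibration is good to about 2 mm. A picture is of the moment at which its call begins. camera_info takes no time and is no camera call.
- env.sign_off(): hands the job in; it is judged then, once.
The state is a dict: "time_s": time; "qpos": joint angles; "joint_velocities": joint speeds; "effort": joint torques, N m; "tool_pos": TCP position; "tool_rot": TCP orientation; "force": force on the tool from outside, world axes, zero at the start; "wrist_torque": the same for the moment, N m; "grip_width": finger opening in m; "grasp_force": force on a finger pad.
Only numpy, scipy, OpenCV 4.12 (cv2) and the standard library are available. Lean on these libraries where they do the work, as an engineer would, in place of code of your own. Each camera call takes 0.05 s, during which the arm holds its last target. There are 200 camera calls.

## Working session

There is one attempt and no reset: what is moved stays moved. The work goes in short steps, Python scripts to look and compute and a tool call to move; the robot and the scene stay as the last step left them, time stands still between calls to the robot, and variables do not carry over. Pictures are saved under pics/ and viewed, at most 14 in all, crops included, and the job is handed in when it is done.

Besides the shell and the picture viewer there is one more tool, called after "Request:" as name(argument=value, ...) on one line, values as JSON. jog_arm: Moves the arm, as the interface text tells. Shifts and turns lie within -1 to 1; 1 stands for 0.1 m of shift or 180 degrees of turn. Its arguments: {"type":"object","properties":{"motion":{"type":"array","items":{"type":"array","items":{"type":"array","items":{"type":"number"}}}},"grip_force":{"type":"number"}},"required":["motion"]}

```bash
ls; mkdir -p pics; cat > h.py <<'E'
import numpy as np, cv2
from scipy.spatial.transform import Rotation as R
from cell import env
def cam(name):
    i=env.camera_info(name); K=np.array(i["camera_matrix"]); o=np.array(i["origin"]); q=np.array(i["orientation"])
    M=q if q.shape==(3,3) else R.from_euler('xyz',q,degrees=True).as_matrix()
    return K,i["k1"],o,M
def rays(c,uv):
    K,k1,o,M=c
    uv=np.asarray(uv,float).reshape(-1,2)
    d=np.c_[(uv[:,0]-K[0,2])/K[0,0],(uv[:,1]-K[1,2])/K[1,1]]; x=d.copy()
    for _ in range(20): x=d/(1+k1*(x**2).sum(1,keepdims=True))
    return np.c_[x,np.ones(len(x))]@M.T
def plane(c,uv,z):
    r=rays(c,uv); return c[2]+r*((z-c[2][2])/r[:,2])[:,None]
def cloud(c,depth):
    h,w=depth.shape; u,v=np.meshgrid(np.arange(w),np.arange(h))
    r=rays(c,np.c_[u.ravel(),v.ravel()])
    return (c[2]+r*depth.ravel()[:,None]).reshape(h,w,3)
E
python3 - <<'E'
from h import *
for n in("top","side"):
    print(n,env.camera_info(n)); p,d=env.read_camera(n); np.savez(f"pics/{n}0.npz",p=p,d=d)
    cv2.imwrite(f"pics/{n}0.png",cv2.resize(p[:,:,::-1],(800,600),interpolation=cv2.INTER_CUBIC))
print(env.get_obs())
E
```

```text
pics
top {'camera_matrix': array([[418.61363027,   0.        , 256.06487839],
       [  0.        , 418.61363027, 193.06906231],
       [  0.        ,   0.        ,   1.        ]]), 'k1': 0.0015563334227725743, 'origin': array([0.37040262, 0.01579496, 1.08611285]), 'orientation': array([-1.68173664e+02, -1.15561076e-01, -8.82700027e+01])}
side {'camera_matrix': array([[382.40487571,   0.        , 262.05432256],
       [  0.        , 382.40487571, 193.4935582 ],
       [  0.        ,   0.        ,   1.        ]]), 'k1': -0.06746124821185247, 'origin': array([ 0.10687882, -0.46046202,  0.68399687]), 'orientation': array([-132.36486919,   -0.70357586,  -46.28639321])}
{'time_s': 0.1, 'qpos': array([-76.0263998 ,  18.43406413,  -4.01526369,  83.16662372,
         1.29386387,  78.54256981,  -3.26002964]), 'joint_velocities': array([ 0.03110979, -0.18223276, -0.01778014, -0.14468315, -0.13574084,
       -0.09282536, -0.0015649 ]), 'effort': array([ 4.54322344e-05, -4.92564583e+01, -4.05771509e-01, -3.13401818e+01,
       -6.41402858e-02,  3.93589691e-02,  5.89125420e-05]), 'tool_pos': array([0.14798543, 0.63244532, 0.23559061]), 'tool_rot': array([-1.79901910e+02,  4.47547356e-03,  1.66835459e+02]), 'force': array([ 0.07236869,  0.30694278, -0.73578092]), 'wrist_torque': array([-0.04642627,  0.00981204, -0.00506433]), 'grasp_force': 0.0, 'grip_width': 0.08679685587464687}
```

View pics/top0.png

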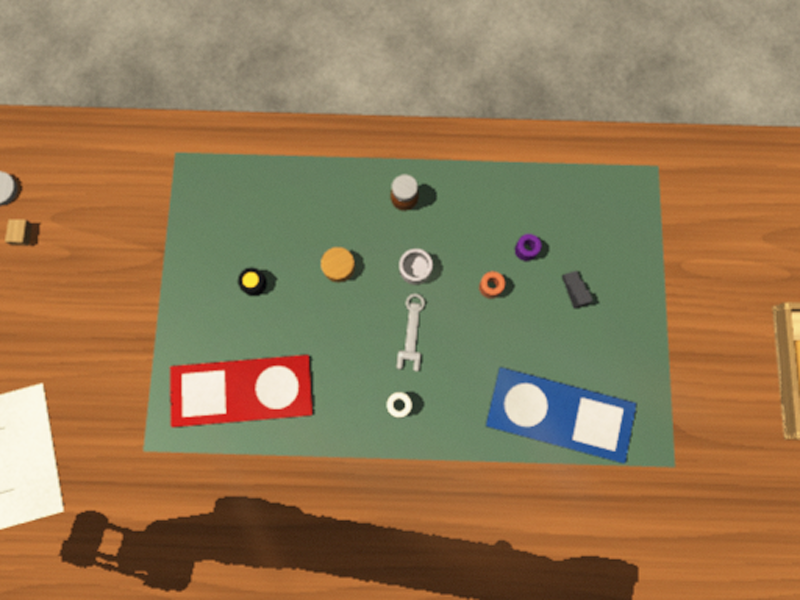

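View pics/side0.png

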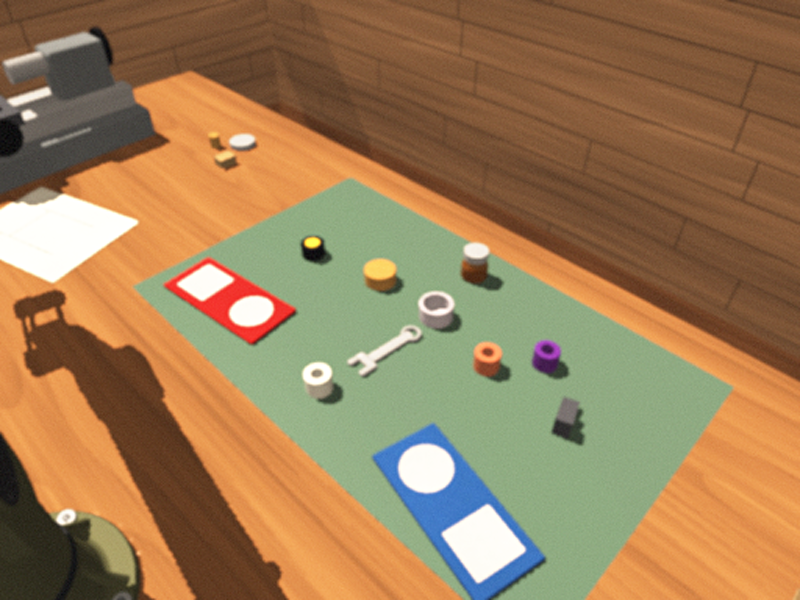

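Candidates, in 800x600 top pixels:
- **Copper bush:** (492,284). Its look-alikes are purple (529,246) and white (399,404).
- **Cup:** (416,265).
- **Cap:** (338,264).
- **Jar:** (404,188), not used.
- **Knob:** (252,281).
- **Jaw:** (578,289).

By the description I choose the orange-copper bush at (492,284).

```bash
cat > m.py <<'E'
from h import *
def fit(name,p,d,mask,ztop,tol=.006):
    c=cam(name); P=cloud(c,d); return P
def measure(name,p,d,verbose=True):
    c=cam(name); P=cloud(c,d); Z=P[...,2]; hsv=cv2.cvtColor(p,cv2.COLOR_RGB2HSV)
    H,S,V=[hsv[...,i].astype(int) for i in range(3)]
    ok=(P[...,0]>.3)&(P[...,0]<.95)&(abs(P[...,1])<.62)&(d>0)
    m=(ok&(Z>.011)&(Z<.08)).astype(np.uint8)
    n,L,st,ce=cv2.connectedComponentsWithStats(m)
    for k in range(1,n):
        if st[k,4]<60: continue
        q=L==k; zt=np.percentile(Z[q],95); t=q&(Z>zt-.005)
        xy=P[t][:,:2].astype(np.float32)
        (cc,r)=cv2.minEnclosingCircle(xy); 
        v,u=np.nonzero(q)
        print(name,k,"px",ce[k].round(0),"n",st[k,4],"ztop %.4f"%zt,"circ",np.round(cc,4),"r %.4f"%r,"mean",xy.mean(0).round(4),"rgb",p[q].mean(0).round(0))
    return P,hsv,m
def boards(name,p,P,hsv):
    c=cam(name);H,S,V=[hsv[...,i].astype(int) for i in range(3)]
    for b,mk in(("blue",(H>100)&(H<125)&(S>150)),("red",((H<5)|(H>174))&(S>190))):
        mk=mk.astype(np.uint8); n,L,st,ce=cv2.connectedComponentsWithStats(mk); k=1+st[1:,4].argmax()
        cn,_=cv2.findContours((L==k).astype(np.uint8),cv2.RETR_CCOMP,cv2.CHAIN_APPROX_NONE)
        hull=cv2.convexHull(max(cn,key=cv2.contourArea))
        w=plane(c,hull[:,0],.008)[:,:2]; print(name,b,"rect",cv2.minAreaRect((w*1000).astype(np.float32)),"z",np.median(P[L==k][:,2]))
        fill=np.zeros_like(mk); cv2.fillPoly(fill,[hull],1)
        wh=((fill>0)&(S<70)&(V>130)).astype(np.uint8)
        n,L2,s2,c2=cv2.connectedComponentsWithStats(wh)
        for j in range(1,n):
            if s2[j,4]>200:
                v,u=np.nonzero(L2==j); w=plane(c,np.c_[u,v],.008)[:,:2]
                print("   mark",w.mean(0).round(4),"rect",[np.round(a,1) for a in cv2.minAreaRect((w*1000).astype(np.float32))],"circR",round(cv2.minEnclosingCircle(w.astype(np.float32))[1],4), "fill",round(len(w)/1,0))
E
python3 - <<'E'
from m import *
for n in("top","side"):
    z=np.load(f"pics/{n}0.npz");p,d=z["p"],z["d"]
    P,hsv,m=measure(n,p,d); boards(n,p,P,hsv)
    x=(P[...,0]>.5)&(P[...,0]<.8)&(abs(P[...,1])<.3)&(d>0); print("bench z",np.median(P[...,2][x]),np.std(P[...,2][x&(abs(P[...,2])<.007)]))
a=np.load("pics/top0.npz")["p"][140:205,295:395]; b=np.load("pics/side0.npz")["p"][205:290,290:390]
f=lambda a:cv2.resize(a[:,:,::-1],(560,int(a.shape[0]*5.6)//1),interpolation=cv2.INTER_CUBIC)[:300]
A,B=f(a),cv2.resize(b[:,:,::-1],(400,340),interpolation=cv2.INTER_CUBIC)
im=np.zeros((600,800,3),np.uint8); a4=cv2.resize(a[:,:,::-1],(390,254),interpolation=cv2.INTER_CUBIC); im[:254,:390]=a4; im[:340,400:]=B
cv2.imwrite("pics/crop0.png",im[:345])
E
```

```text
top 1 px [259. 123.] n 315 ztop 0.0593 circ [0.7817 0.0187] r 0.0217 mean [0.7823 0.0181] rgb [152. 138. 122.]
top 2 px [338. 158.] n 181 ztop 0.0357 circ [ 0.6941 -0.1935] r 0.0199 mean [ 0.6952 -0.194 ] rgb [ 98.  42. 115.]
top 3 px [216. 169.] n 361 ztop 0.0294 circ [0.655  0.1273] r 0.0277 mean [0.6547 0.1276] rgb [205. 147.  65.]
top 4 px [266. 170.] n 192 ztop 0.0325 circ [ 0.6554 -0.0045] r 0.0278 mean [ 0.6552 -0.004 ] rgb [167. 157. 148.]
top 5 px [161. 180.] n 236 ztop 0.0296 circ [0.6208 0.27  ] r 0.0221 mean [0.6206 0.269 ] rgb [107.  96.  36.]
top 6 px [315. 182.] n 176 ztop 0.0350 circ [ 0.6277 -0.133 ] r 0.0198 mean [ 0.6275 -0.1329] rgb [191. 107.  65.]
top 7 px [370. 186.] n 219 ztop 0.0341 circ [ 0.6073 -0.2822] r 0.0147 mean [ 0.607  -0.2814] rgb [76. 74. 72.]
top 9 px [505. 237.] n 753 ztop 0.0364 circ [ 0.4994 -0.6142] r 0.1084 mean [ 0.5026 -0.6139] rgb [165. 125.  72.]
top 47 px [256. 259.] n 154 ztop 0.0354 circ [0.423 0.017] r 0.0198 mean [0.4235 0.0169] rgb [229. 225. 204.]
top blue rect ((415.2933349609375, -257.8130187988281), (206.38888549804688, 96.99118
[... 1729 characters left out ...]
6.83110809326172) z 0.007925506221835188
   mark [ 0.4338 -0.1885] rect [array([ 434.4, -188.3]), array([72.1, 71.3]), np.float64(44.1)] circR 0.0372 fill 914.0
   mark [ 0.4059 -0.3055] rect [array([ 406.9, -304.6]), array([73.8, 74. ]), np.float64(77.0)] circR 0.0495 fill 1513.0
side red rect ((441.9065246582031, 274.9525451660156), (97.45207214355469, 228.24752807617188), 6.55906343460083) z 0.007936429606937967
   mark [0.4366 0.3391] rect [array([437.2, 339.8]), array([71.6, 72. ]), np.float64(5.7)] circR 0.0471 fill 442.0
   mark [0.4502 0.2197] rect [array([449.4, 219.5]), array([68. , 70.3]), np.float64(44.5)] circR 0.036 fill 409.0
bench z 0.0009292984641653956 0.0014186958173138366
```

View pics/crop0.png

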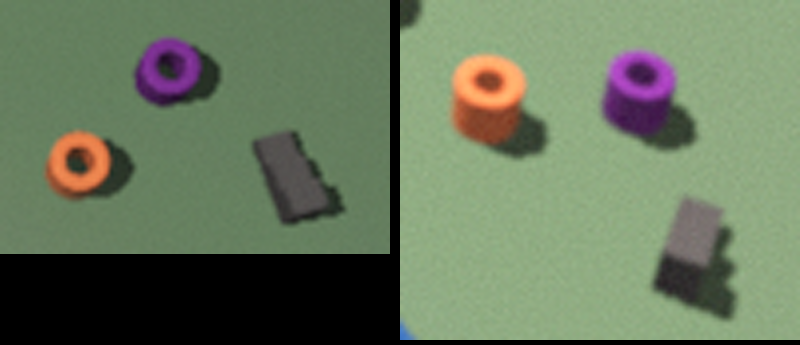

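The crop shows the copper bush standing at crop pixel (80,163) and the purple look-alike at (170,70). The jaw is at (290,180), with a flat high end. Next I check the jaw's height profile and plan the moves.

```bash
cat > plan.py <<'E'
from h import *
def rel(p,yaw,tp,tyaw):
    """shift and turn of one call, in call units, from pose to pose (tool down)"""
    A=R.from_euler('xyz',[180,0,yaw],degrees=True); B=R.from_euler('xyz',[180,0,tyaw],degrees=True)
    return np.r_[A.inv().apply(np.subtract(tp,p))/.1,(A.inv()*B).as_rotvec()/np.pi]
def path(wps,start=None):
    """wps: list of (x,y,z,yaw); splits legs so that each call is <=0.095 per axis, <=42 deg"""
    o=env.get_obs(); p,y=(o["tool_pos"],o["tool_rot"][2]) if start is None else (np.array(start[:3]),start[3])
    print("t",round(o["time_s"],2),"pos",o["tool_pos"].round(4),o["tool_rot"].round(2),"grip",round(o["grip_width"],4))
    for w in wps:
        tp=np.array(w[:3]);dy=(w[3]-y+180)%360-180
        if abs(dy)>179: dy=-abs(dy)
        n=max(1,int(np.ceil(max(np.linalg.norm(tp-p)/.135,abs(dy)/42))))
        while 1:
            ok=[];q,a=p,y
            for i in range(n):
                q2,a2=p+(tp-p)*(i+1)/n,y+dy*(i+1)/n; ok.append(rel(q,a,q2,a2)); q,a=q2,a2
            if np.abs(np.array(ok)[:,:3]).max()<=1: break
            n+=1
        for i,k in enumerate(ok):
            d=np.linalg.norm(k[:3])*.1; print(np.round(k[[0,1,2,5]],3),"rows>=",max(int(np.ceil(d/.05)),int(np.ceil(abs(k[5])*180/8.59))))
        print("  --",w); p,y=tp,w[3]
E
python3 - <<'E'
from m import *
import plan
for n,(v0,v1,u0,u1) in(("top",(165,205,350,395)),("side",(235,290,340,385))):
    z=np.load(f"pics/{n}0.npz");p,d=z["p"],z["d"];P=cloud(cam(n),d)
    Q=P[v0:v1,u0:u1].reshape(-1,3); Q=Q[(Q[:,2]>.010)&(Q[:,2]<.05)]
    r=cv2.minAreaRect((Q[:,:2]*1000).astype(np.float32)); print(n,r)
    for th in (r[2],):
        a=np.deg2rad(25); e=np.array([np.cos(a),np.sin(a)]); c0=np.array(r[0])/1000
        s=(Q[:,:2]-c0)@e; 
        for lo in np.arange(-.035,.035,.007):
            k=(s>=lo)&(s<lo+.007)
            if k.sum(): print("  s%.3f z%.4f n%d"%(lo,np.percentile(Q[k,2],80),k.sum()))
plan.path([(.628,-.132,.15,0)])
E
```

```text
top ((626.186279296875, -275.6936950683594), (59.94971466064453, 25.421051025390625), 18.73147964477539)
  s-0.035 z0.0324 n13
  s-0.028 z0.0336 n34
  s-0.021 z0.0337 n34
  s-0.014 z0.0335 n24
  s-0.007 z0.0240 n29
  s-0.000 z0.0232 n26
  s0.007 z0.0226 n23
  s0.014 z0.0132 n23
  s0.021 z0.0135 n22
  s0.028 z0.0138 n6
side ((649.4861450195312, -254.33544921875), (123.65528869628906, 44.8492431640625), 43.81749725341797)
  s-0.035 z0.0318 n1
  s-0.028 z0.0247 n24
  s-0.021 z0.0248 n19
  s-0.014 z0.0144 n3
  s-0.007 z0.0145 n26
  s-0.000 z0.0138 n14
t 0.1 pos [0.148  0.6324 0.2356] [-179.9     0.    166.84] grip 0.0868
[-0.713 -0.706  0.095  0.103] rows>= 3
[-0.9   -0.442  0.095  0.103] rows>= 3
[-0.994 -0.133  0.095  0.103] rows>= 3
[-0.985  0.19   0.095  0.103] rows>= 3
[-0.873  0.493  0.095  0.103] rows>= 3
[-0.671  0.745  0.095  0.103] rows>= 3
[-0.4    0.92   0.095  0.103] rows>= 3
[-0.087  0.999  0.095  0.103] rows>= 3
[0.236 0.975 0.095 0.103] rows>= 3
  -- (0.628, -0.132, 0.15, 0)
```

Request:
jog_arm(motion=[[[-0.713,-0.706,0.1,0,0,0.103,0],[-0.713,-0.706,0.1,0,0,0.103,0],[-0.713,-0.706,0.1,0,0,0.103,0]]], grip_force=20)

```text
time_s: 0.4
tool_pos: [0.2074, 0.5413, 0.2249]
tool_rot: [-179.8, 0.3, 147.6]
force: [0.5, 0.4, -0.1]
grip_width: 0.0868
grasp_force: 0.0
```

Request:
jog_arm(motion=[[[-0.9,-0.442,0.1,0,0,0.103,0],[-0.9,-0.442,0.1,0,0,0.103,0],[-0.9,-0.442,0.1,0,0,0.103,0]]])

```text
time_s: 0.7
tool_pos: [0.2599, 0.4566, 0.2156]
tool_rot: [-179.9, 0.3, 129.0]
force: [0.6, 0.1, 0.7]
grip_width: 0.0872
grasp_force: 0.0
```

Request:
jog_arm(motion=[[[-0.994,-0.133,0.1,0,0,0.103,0],[-0.994,-0.133,0.1,0,0,0.103,0],[-0.994,-0.133,0.1,0,0,0.103,0]]])

```text
time_s: 1.0
tool_pos: [0.3123, 0.3721, 0.2059]
tool_rot: [-180.0, 0.2, 110.5]
force: [-0.4, 0.0, 0.5]
grip_width: 0.0869
grasp_force: 0.0
```

Request:
jog_arm(motion=[[[-0.985,0.19,0.1,0,0,0.103,0],[-0.985,0.19,0.1,0,0,0.103,0],[-0.985,0.19,0.1,0,0,0.103,0]]])

```text
time_s: 1.3
tool_pos: [0.3648, 0.2875, 0.1961]
tool_rot: [180.0, 0.2, 92.0]
force: [-0.9, -0.5, 0.0]
grip_width: 0.0867
grasp_force: 0.0
```

Request:
jog_arm(motion=[[[-0.873,0.493,0.1,0,0,0.103,0],[-0.873,0.493,0.1,0,0,0.103,0],[-0.873,0.493,0.1,0,0,0.103,0]]])

```text
time_s: 1.6
tool_pos: [0.4177, 0.2027, 0.1863]
tool_rot: [179.9, 0.1, 73.5]
force: [-0.7, -0.4, 0.3]
grip_width: 0.087
grasp_force: 0.0
```

Request:
jog_arm(motion=[[[-0.671,0.745,0.1,0,0,0.103,0],[-0.671,0.745,0.1,0,0,0.103,0],[-0.671,0.745,0.1,0,0,0.103,0],[-0.671,0.745,0.1,0,0,0.103,0],[-0.671,0.745,0.1,0,0,0.103,0]]])

```text
time_s: 2.1
tool_pos: [0.4675, 0.1253, 0.1765]
tool_rot: [-180.0, -0.0, 55.8]
force: [0.3, -0.5, 0.0]
grip_width: 0.0871
grasp_force: 0.0
```

```bash
python3 -c "
import plan; plan.path([(.628,-.132,.13,0)]); print(plan.env.get_obs()['qpos'])"
```

```text
t 2.1 pos [0.4675 0.1253 0.1765] [-1.7996e+02 -1.0000e-02  5.5830e+01] grip 0.0871
[-0.307  0.693  0.116  0.078] rows>= 2
[-0.131  0.747  0.116  0.078] rows>= 2
[0.053 0.756 0.116 0.078] rows>= 2
[0.234 0.721 0.116 0.078] rows>= 2
  -- (0.628, -0.132, 0.13, 0)
[-4.50956942e+01 -2.46299821e-01  2.71143648e+01  1.11483580e+02
  8.00130014e-02  6.87559734e+01 -5.21783073e+01]
```

Request:
jog_arm(motion=[[[-0.307,0.693,0.116,0,0,0.078,0],[-0.307,0.693,0.116,0,0,0.078,0]]])

```text
time_s: 2.3
tool_pos: [0.5086, 0.0589, 0.165]
tool_rot: [179.9, -0.0, 41.5]
force: [0.3, -1.1, 0.4]
grip_width: 0.0869
grasp_force: 0.0
```

Request:
jog_arm(motion=[[[-0.131,0.747,0.116,0,0,0.078,0],[-0.131,0.747,0.116,0,0,0.078,0]]])

```text
time_s: 2.5
tool_pos: [0.5487, -0.0068, 0.1532]
tool_rot: [179.9, -0.0, 27.4]
force: [-0.7, -0.5, 0.2]
grip_width: 0.0875
grasp_force: 0.0
```

Request:
jog_arm(motion=[[[0.053,0.756,0.116,0,0,0.078,0],[0.053,0.756,0.116,0,0,0.078,0]]])

```text
time_s: 2.7
tool_pos: [0.5885, -0.0712, 0.1413]
tool_rot: [179.9, -0.0, 13.3]
force: [0.0, -0.1, 0.6]
grip_width: 0.0873
grasp_force: 0.0
```

Request:
jog_arm(motion=[[[0.234,0.721,0.116,0,0,0.078,0],[0.234,0.721,0.116,0,0,0.078,0],[0.234,0.721,0.116,0,0,0.078,0],[0.234,0.721,0.116,0,0,0.078,0]]])

```text
time_s: 3.1
tool_pos: [0.6269, -0.1329, 0.1294]
tool_rot: [-179.9, 0.1, -0.4]
force: [0.2, 0.4, -0.7]
grip_width: 0.0873
grasp_force: 0.0
```

```bash
python3 - <<'E'
from m import *
import plan; plan.path([(.628,-.132,.02,0)]); print(plan.env.get_obs()['qpos'])
p,d=env.read_camera("side"); P,h,m=measure("side",p,d)
cv2.imwrite("pics/side1.png",cv2.resize(p[100:320,180:460,::-1],(760,597),interpolation=cv2.INTER_CUBIC))
E
```

```text
t 3.1 pos [ 0.6269 -0.1329  0.1294] [-1.7993e+02  9.0000e-02 -3.5000e-01] grip 0.0873
[ 0.005 -0.004  0.547 -0.001] rows>= 2
[ 0.005 -0.004  0.547 -0.001] rows>= 2
  -- (0.628, -0.132, 0.02, 0)
[-23.14713258  25.71753424  42.41691218  93.21299377 -18.3982872
  68.37243659 -67.02002756]
side 1 px [200. 157.] n 178 ztop 0.0301 circ [0.6262 0.2702] r 0.0219 mean [0.6247 0.2692] rgb [120. 111.  52.]
side 3 px [243. 174.] n 297 ztop 0.0297 circ [0.6604 0.1273] r 0.0289 mean [0.6588 0.1262] rgb [222. 185.  92.]
side 21 px [279. 197.] n 315 ztop 0.0328 circ [ 0.6607 -0.0044] r 0.0296 mean [ 0.6585 -0.0049] rgb [192. 179. 172.]
side 28 px [311. 228.] n 263 ztop 0.0351 circ [ 0.6304 -0.1313] r 0.0217 mean [ 0.6286 -0.1322] rgb [192. 114.  72.]
side 29 px [349. 227.] n 269 ztop 0.0353 circ [ 0.6972 -0.1941] r 0.0212 mean [ 0.6961 -0.1931] rgb [112.  54. 125.]
side 30 px [203. 242.] n 296 ztop 0.0351 circ [0.4272 0.0168] r 0.0207 mean [0.4257 0.0155] rgb [219. 212. 197.]
side 31 px [362. 266.] n 250 ztop 0.0359 circ [ 0.6113 -0.2813] r 0.0150 mean [ 0.6097 -0.2816] rgb [70. 68. 65.]
```

View pics/side1.png

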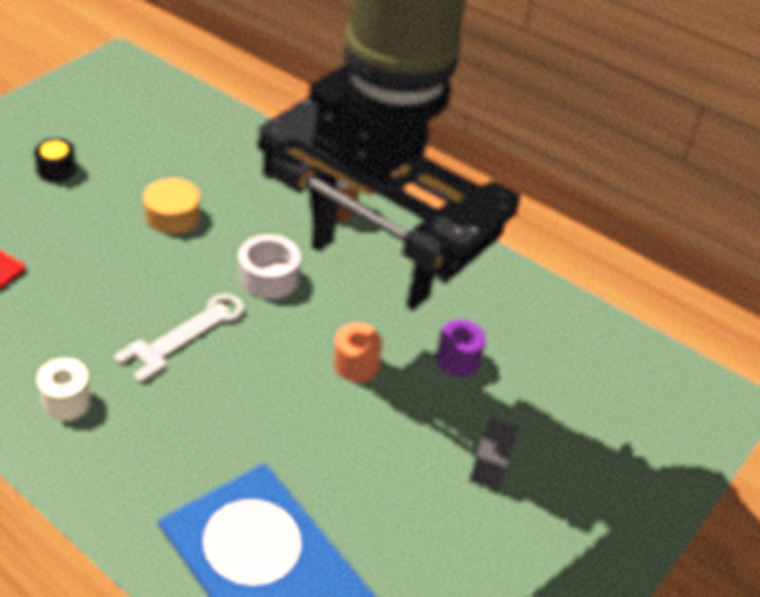

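The gripper is above the copper bush (crop pixel 360,350), well clear of the purple one (460,345). I'll go down.

Request:
jog_arm(motion=[[[0.01,-0.009,0.4,0,0,0,0],[0.01,-0.009,0.8,0,0,0,0],[0.01,-0.009,0.9,0,0,0,0],[0.01,-0.009,0.9,0,0,0,0]]])

```text
time_s: 3.55
tool_pos: [0.6267, -0.1316, 0.0389]
tool_rot: [-179.9, 0.2, -0.4]
force: [-0.4, -0.0, 0.8]
grip_width: 0.0869
grasp_force: 0.0
```

Request:
jog_arm(motion=[[[0,0,0.19,0,0,0,0],[0,0,0.19,0,0,0,1],[0,0,0.19,0,0,0,1],[0,0,0.19,0,0,0,1],[0,0,0.19,0,0,0,1]]])

```text
time_s: 4.05
tool_pos: [0.6288, -0.1342, 0.0226]
tool_rot: [-180.0, -0.1, -0.6]
force: [0.2, -0.1, 0.2]
grip_width: 0.0627
grasp_force: 0.0
```

Request:
jog_arm(motion=[[[0,0,0,0,0,0,1],[0,0,0,0,0,0,1],[0,0,0,0,0,0,1],[0,0,0,0,0,0,1],[0,0,0,0,0,0,1]]])

```text
time_s: 4.55
tool_pos: [0.628, -0.1338, 0.0213]
tool_rot: [-180.0, -0.0, -0.6]
force: [-1.0, 1.7, 2.6]
grip_width: 0.0389
grasp_force: 20.0
```

Request:
jog_arm(motion=[[[0,0,-0.4,0,0,0,1],[0,0,-0.8,0,0,0,1],[0,0,-0.8,0,0,0,1]]])

```text
time_s: 4.85
tool_pos: [0.6314, -0.1359, 0.1067]
tool_rot: [179.9, -0.6, -0.6]
force: [0.5, -0.1, -1.0]
grip_width: 0.039
grasp_force: 20.0
```

Request:
jog_arm(motion=[[[-0.375,0.28,0,0,0,0,1],[-0.75,0.57,0,0,0,0,1],[-0.75,0.57,0,0,0,0,1]]])

```text
time_s: 5.15
tool_pos: [0.5452, -0.1966, 0.1]
tool_rot: [179.9, 0.3, -1.1]
force: [0.2, 0.2, -1.6]
grip_width: 0.0391
grasp_force: 20.0
```

Request:
jog_arm(motion=[[[-0.375,0.28,0,0,0,0,1],[-0.75,0.57,0,0,0,0,1],[-0.75,0.57,0,0,0,0,1]]])

```text
time_s: 5.45
tool_pos: [0.47, -0.2518, 0.1002]
tool_rot: [180.0, 0.2, -1.1]
force: [-0.3, -0.4, -1.5]
grip_width: 0.0391
grasp_force: 20.0
```

Request:
jog_arm(motion=[[[-0.375,0.28,0,0,0,0,1],[-0.73,0.57,0,0,0,0,1],[-0.73,0.57,0,0,0,0,1],[-0.73,0.57,0,0,0,0,1],[-0.73,0.57,0,0,0,0,1]]])

```text
time_s: 5.95
tool_pos: [0.4038, -0.3021, 0.1008]
tool_rot: [-180.0, 0.0, -0.5]
force: [-0.4, 0.0, 0.0]
grip_width: 0.0389
grasp_force: 20.0
```

```bash
python3 - <<'E'
from m import *
import plan; plan.path([(.4052,-.3054,.06,0)])
for n in("top","side"):
    p,d=env.read_camera(n); np.savez(f"pics/{n}2.npz",p=p,d=d); P=cloud(cam(n),d); hsv=cv2.cvtColor(p,cv2.COLOR_RGB2HSV)
    v,u=np.nonzero((hsv[...,0]<16)&(hsv[...,0]>3)&(hsv[...,1]>120)&(P[...,2]>.07)&(P[...,2]<.2)&(d>0)&(P[...,1]>-.4)&(P[...,0]>.3)&(P[...,0]<.5))
    Q=P[v,u]; print(n,len(Q)); 
    if len(Q): print(Q.min(0),Q.max(0),np.median(Q,0))
    try: boards(n,p,P,hsv)
    except Exception as e: print(e)
cv2.imwrite("pics/side2.png",cv2.resize(p[150:384,200:480,::-1],(712,596),interpolation=cv2.INTER_CUBIC))
E
```

```text
t 5.95 pos [ 0.4038 -0.3021  0.1008] [-179.97    0.     -0.52] grip 0.0389
[ 0.014  0.033  0.408 -0.003] rows>= 1
  -- (0.4052, -0.3054, 0.06, 0)
top 0
top blue rect ((424.6860656738281, -220.6442108154297), (133.5356903076172, 96.20571899414062), 77.09065246582031) z 0.00625050348379641
   mark [ 0.4412 -0.2038] rect [array([ 442.6, -205.7]), array([69.1, 30.1]), np.float64(32.8)] circR 0.0347 fill 257.0
top red rect ((440.62646484375, 277.224609375), (97.24169921875, 227.56051635742188), 6.53977632522583) z 0.00637910563570665
   mark [0.4476 0.2187] rect [array([448.4, 219.2]), array([66.3, 65.6]), np.float64(47.7)] circR 0.0345 fill 567.0
   mark [0.4336 0.3378] rect [array([433.8, 337.5]), array([70. , 66.6]), np.float64(5.6)] circR 0.0465 fill 736.0
side 333
[ 0.36719734 -0.35060961  0.08198544] [ 0.42548306 -0.27607916  0.19954891] [ 0.39251621 -0.30161207  0.11188997]
side blue rect ((418.2622375488281, -248.1475067138672), (226.69432067871094, 96.80084991455078), 76.90950775146484) z 0.007908872643929032
   mark [ 0.4264 -0.1877] rect [array([ 424.8, -186. ]), array([74.9, 54.8]), np.float64(81.2)] circR 0.0377 fill 730.0
   mark [ 0.4007 -0.3066] rect [array([ 405.1, -303.3]), array([75.1, 72.5]), np.float64(79.2)] circR 0.0493 fill 1314.0
side red rect ((441.6134948730469, 274.1039733886719), (95.25880432128906, 225.9999237060547), 6.456535339355469) z 0.007893076285095113
   mark [0.4369 0.3391] rect [array([437.7, 339.6]), array([73.9, 76.3]), np.float64(6.2)] circR 0.0492 fill 479.0
   mark [0.4503 0.2198] rect [array([450.7, 220.2]), array([73.2, 70.1]), np.float64(19.0)] circR 0.0374 fill 438.0
```

View pics/side2.png

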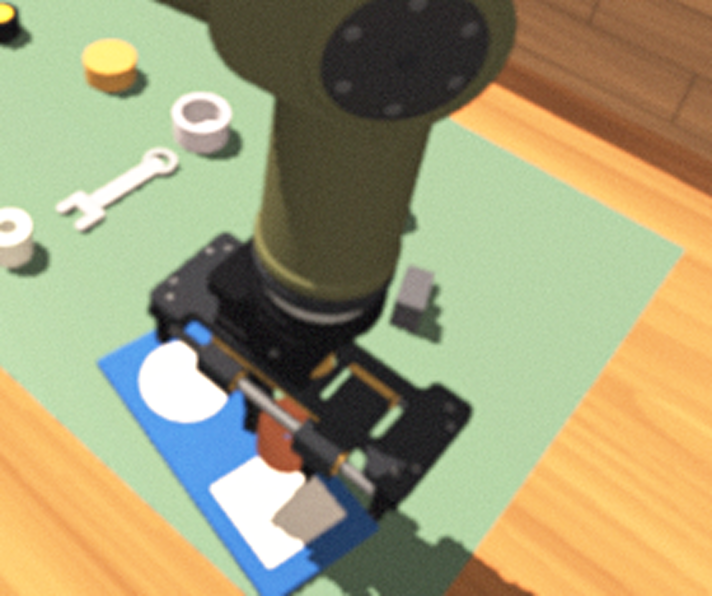

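The picture shows the bush held upright (285,435), above and behind the square mark (275,515).

Request:
jog_arm(motion=[[[0.014,0.033,0.3,0,0,0,1],[0.014,0.033,0.6,0,0,0,1],[0.014,0.033,0.6,0,0,0,1],[0.014,0.033,0.6,0,0,0,1]]])

```text
time_s: 6.45
tool_pos: [0.4047, -0.3059, 0.0411]
tool_rot: [180.0, 0.1, -0.5]
force: [1.3, -0.0, -1.8]
grip_width: 0.0392
grasp_force: 20.0
```

Request:
jog_arm(motion=[[[0,0,0.04,0,0,0,1],[0,0,0.08,0,0,0,1],[0,0,0.09,0,0,0,1],[0,0,0.1,0,0,0,1],[0,0,0.1,0,0,0,1]]])

```text
time_s: 6.95
tool_pos: [0.4047, -0.3062, 0.0313]
tool_rot: [-180.0, -0.0, -0.6]
force: [0.4, -0.6, -0.8]
grip_width: 0.0389
grasp_force: 20.0
```

Request:
jog_arm(motion=[[[0.005,-0.008,0.01,0,0,0,1],[0.005,-0.008,0.02,0,0,0,1],[0.005,-0.008,0.02,0,0,0,1]]])

```text
time_s: 7.25
tool_pos: [0.4053, -0.3053, 0.0293]
tool_rot: [-180.0, -0.0, -0.6]
force: [-0.2, 0.2, 0.8]
grip_width: 0.0388
grasp_force: 20.0
```

Request:
jog_arm(motion=[[[0,0,0,0,0,0,0.3],[0,0,0,0,0,0,0.3],[0,0,0,0,0,0,0.3],[0,0,0,0,0,0,0.3]]])

```text
time_s: 7.65
tool_pos: [0.4051, -0.3054, 0.0291]
tool_rot: [180.0, -0.0, -0.6]
force: [1.3, -0.4, -0.2]
grip_width: 0.058
grasp_force: 0.0
```

Request:
jog_arm(motion=[[[0,0,-0.4,0,0,0,0.3],[0,0,-0.8,0,0,0,0],[0,0,-0.8,0,0,0,0],[0,0,-0.8,0,0,0,0]]])

```text
time_s: 8.05
tool_pos: [0.4058, -0.3054, 0.1099]
tool_rot: [-180.0, -0.1, -0.5]
force: [0.1, -0.3, 0.0]
grip_width: 0.0775
grasp_force: 0.0
```

```bash
python3 - <<'E'
import plan; plan.path([(.657,-.0043,.12,0)]); print(plan.env.get_obs()['qpos'])
E
```

```text
t 8.05 pos [ 0.4058 -0.3054  0.1099] [-1.7999e+02 -1.4000e-01 -5.4000e-01] grip 0.0775
[ 0.621 -0.759 -0.025 -0.001] rows>= 2
[ 0.623 -0.757 -0.025 -0.001] rows>= 2
[ 0.624 -0.756 -0.025 -0.001] rows>= 2
[ 0.626 -0.754 -0.025 -0.001] rows>= 2
  -- (0.657, -0.0043, 0.12, 0)
[-14.6966869    9.46272239  53.00465738 113.41970446  -8.73460818
  61.031413   -48.36905303]
```

Request:
jog_arm(motion=[[[0.31,-0.38,-0.01,0,0,0,0],[0.62,-0.757,-0.025,0,0,0,0],[0.62,-0.757,-0.025,0,0,0,0]]])

```text
time_s: 8.35
tool_pos: [0.4716, -0.2232, 0.1101]
tool_rot: [-179.8, 0.0, 0.0]
force: [0.7, 0.7, -0.2]
grip_width: 0.0867
grasp_force: 0.0
```

Request:
jog_arm(motion=[[[0.31,-0.38,-0.01,0,0,0,0],[0.62,-0.757,-0.025,0,0,0,0],[0.62,-0.757,-0.025,0,0,0,0]]])

```text
time_s: 8.65
tool_pos: [0.5341, -0.1475, 0.1124]
tool_rot: [-179.9, 0.0, 0.1]
force: [0.1, -0.3, -0.8]
grip_width: 0.0869
grasp_force: 0.0
```

Request:
jog_arm(motion=[[[0.31,-0.38,-0.01,0,0,0,0],[0.62,-0.757,-0.025,0,0,0,0],[0.62,-0.757,-0.025,0,0,0,0]]])

```text
time_s: 8.95
tool_pos: [0.5963, -0.0717, 0.1145]
tool_rot: [-179.8, 0.0, 0.1]
force: [0.2, 1.4, 0.5]
grip_width: 0.087
grasp_force: 0.0
```

Request:
jog_arm(motion=[[[0.31,-0.38,-0.01,0,0,0,0],[0.62,-0.757,-0.025,0,0,0,0],[0.62,-0.757,-0.025,0,0,0,0],[0.62,-0.757,-0.025,0,0,0,0],[0.62,-0.757,-0.025,0,0,0,0]]])

```text
time_s: 9.45
tool_pos: [0.6547, -0.0069, 0.1179]
tool_rot: [179.9, 0.1, -0.7]
force: [-0.5, -0.1, -1.1]
grip_width: 0.0868
grasp_force: 0.0
```

```bash
python3 - <<'E'
from m import *
import plan; plan.path([(.657,-.0043,.022,0)])
for n in("top","side"):
    p,d=env.read_camera(n); P,h,m=measure(n,p,d); 
    if n=="side": boards(n,p,P,h)
E
```

```text
t 9.45 pos [ 0.6547 -0.0069  0.1179] [ 1.7992e+02  1.5000e-01 -6.5000e-01] grip 0.0868
[ 0.023 -0.026  0.959 -0.004] rows>= 2
  -- (0.657, -0.0043, 0.022, 0)
top 1 px [338. 158.] n 185 ztop 0.0349 circ [ 0.6944 -0.1939] r 0.0198 mean [ 0.6933 -0.1941] rgb [55. 27. 65.]
top 2 px [215. 168.] n 301 ztop 0.0294 circ [0.6553 0.1277] r 0.0275 mean [0.6555 0.1307] rgb [234. 184.  84.]
top 3 px [161. 180.] n 234 ztop 0.0299 circ [0.6211 0.2698] r 0.0216 mean [0.6206 0.2696] rgb [117. 110.  45.]
top 4 px [370. 186.] n 224 ztop 0.0340 circ [ 0.6061 -0.2823] r 0.0150 mean [ 0.607  -0.2816] rgb [40. 40. 39.]
top 6 px [505. 237.] n 741 ztop 0.0363 circ [ 0.4995 -0.6137] r 0.1084 mean [ 0.5025 -0.6138] rgb [195. 153.  90.]
top 54 px [385. 270.] n 225 ztop 0.0428 circ [ 0.4053 -0.3054] r 0.0198 mean [ 0.4048 -0.3052] rgb [115.  64.  42.]
side 1 px [200. 157.] n 176 ztop 0.0304 circ [0.6252 0.2709] r 0.0231 mean [0.6243 0.269 ] rgb [123. 113.  53.]
side 3 px [243. 174.] n 293 ztop 0.0297 circ [0.6589 0.1278] r 0.0291 mean [0.6586 0.1266] rgb [222. 186.  93.]
side 4 px [307. 173.] n 90 ztop 0.0397 ci
[... 686 characters left out ...]
30993652344), (226.6183319091797, 98.50846862792969), 76.75459289550781) z 0.007893632830707209
   mark [ 0.4338 -0.1884] rect [array([ 434.4, -188.3]), array([72.1, 71.3]), np.float64(44.1)] circR 0.0373 fill 923.0
   mark [ 0.3972 -0.3103] rect [array([ 406.9, -304.9]), array([68.4, 68.8]), np.float64(76.6)] circR 0.0466 fill 722.0
side red rect ((441.7597351074219, 274.6784973144531), (96.951904296875, 228.15126037597656), 6.661929607391357) z 0.007896061905568463
   mark [0.4368 0.3389] rect [array([437.4, 339.7]), array([72., 73.]), np.float64(6.6)] circR 0.0474 fill 451.0
   mark [0.45   0.2195] rect [array([450.5, 220.6]), array([70.8, 69.9]), np.float64(16.4)] circR 0.0365 fill 419.0
```

Request:
jog_arm(motion=[[[0.023,-0.026,0.4,0,0,-0.003,0],[0.023,-0.026,0.75,0,0,-0.003,0],[0.023,-0.026,0.9,0,0,-0.003,0],[0.023,-0.026,0.97,0,0,-0.003,0],[0.023,-0.026,0.97,0,0,-0.003,0]]])

```text
time_s: 10.05
tool_pos: [0.6582, -0.0032, 0.0222]
tool_rot: [180.0, 0.0, -0.1]
force: [0.8, -0.6, 0.9]
grip_width: 0.0868
grasp_force: 0.0
```

Request:
jog_arm(motion=[[[0,0,0,0,0,0,1],[0,0,0,0,0,0,1],[0,0,0,0,0,0,1],[0,0,0,0,0,0,1],[0,0,0,0,0,0,1]]])

```text
time_s: 10.55
tool_pos: [0.6587, -0.0026, 0.0226]
tool_rot: [180.0, -0.0, -0.0]
force: [0.2, -0.8, 1.0]
grip_width: 0.0549
grasp_force: 2.0
```

Request:
jog_arm(motion=[[[0,0,0,0,0,0,1],[0,0,0,0,0,0,1],[0,0,0,0,0,0,1]]])

```text
time_s: 10.85
tool_pos: [0.6587, -0.0025, 0.0226]
tool_rot: [-180.0, -0.0, -0.0]
force: [-0.8, 0.1, 3.5]
grip_width: 0.0544
grasp_force: 19.8
```

```bash
python3 - <<'E'
import plan; plan.path([(.657,-.005,.11,0),(.4327,-.1886,.1,0)])
E
```

```text
t 10.85 pos [ 0.6587 -0.0025  0.0226] [-1.8e+02 -3.0e-02 -2.0e-02] grip 0.0544
[-0.017  0.025 -0.874 -0.   ] rows>= 2
  -- (0.657, -0.005, 0.11, 0)
[-0.748  0.612  0.033  0.   ] rows>= 2
[-0.748  0.612  0.033  0.   ] rows>= 2
[-0.748  0.612  0.033  0.   ] rows>= 2
  -- (0.4327, -0.1886, 0.1, 0)
```

Request:
jog_arm(motion=[[[0,0,-0.4,0,0,0,1],[0,0,-0.8,0,0,0,1],[0,0,-0.85,0,0,0,1],[0,0,-0.85,0,0,0,1]]])

```text
time_s: 11.25
tool_pos: [0.659, -0.0024, 0.1082]
tool_rot: [-180.0, -0.1, -0.0]
force: [-0.2, 0.0, -1.9]
grip_width: 0.0545
grasp_force: 19.9
```

Request:
jog_arm(motion=[[[-0.375,0.31,0,0,0,0,1],[-0.75,0.62,0,0,0,0,1],[-0.75,0.62,0,0,0,0,1]]])

```text
time_s: 11.55
tool_pos: [0.5755, -0.0708, 0.1039]
tool_rot: [179.9, 0.6, -0.5]
force: [0.6, -1.1, -1.6]
grip_width: 0.0549
grasp_force: 19.9
```

Request:
jog_arm(motion=[[[-0.375,0.31,0,0,0,0,1],[-0.75,0.62,0,0,0,0,1],[-0.75,0.62,0,0,0,0,1]]])

```text
time_s: 11.85
tool_pos: [0.5012, -0.1313, 0.1047]
tool_rot: [-180.0, 0.4, -0.5]
force: [0.5, -0.0, -1.3]
grip_width: 0.0546
grasp_force: 19.9
```

Request:
jog_arm(motion=[[[-0.375,0.31,0,0,0,0,1],[-0.743,0.62,0,0,0,0,1],[-0.743,0.62,0,0,0,0,1],[-0.743,0.62,0,0,0,0,1],[-0.743,0.62,0,0,0,0,1]]])

```text
time_s: 12.35
tool_pos: [0.4342, -0.1874, 0.1065]
tool_rot: [-180.0, 0.0, 0.0]
force: [0.2, 1.4, -1.2]
grip_width: 0.0547
grasp_force: 19.9
```

```bash
python3 - <<'E'
import plan; plan.path([(.4344,-.1886,.04,0)])
E
```

```text
t 12.35 pos [ 0.4342 -0.1874  0.1065] [-1.7998e+02  5.0000e-02  3.0000e-02] grip 0.0547
[0.002 0.012 0.665 0.   ] rows>= 2
  -- (0.4344, -0.1886, 0.04, 0)
```

Place height: TCP 0.0226 + 0.008 ≈ 0.0306.

Request:
jog_arm(motion=[[[0.002,0.012,0.35,0,0,0,1],[0.002,0.012,0.65,0,0,0,1],[0.002,0.012,0.65,0,0,0,1],[0.002,0.012,0.65,0,0,0,1]]])

```text
time_s: 12.75
tool_pos: [0.4343, -0.1893, 0.042]
tool_rot: [179.9, 0.1, 0.0]
force: [0.5, 0.3, -1.3]
grip_width: 0.0546
grasp_force: 19.9
```

Request:
jog_arm(motion=[[[0,0,0.04,0,0,0,1],[0,0,0.08,0,0,0,1],[0,0,0.09,0,0,0,1],[0,0,0.1,0,0,0,1],[0,0,0.1,0,0,0,1]]])

```text
time_s: 13.25
tool_pos: [0.4343, -0.1896, 0.0323]
tool_rot: [-180.0, -0.0, -0.0]
force: [0.3, 0.1, -2.7]
grip_width: 0.0546
grasp_force: 19.9
```

Request:
jog_arm(motion=[[[0,-0.01,0.01,0,0,0,1],[0,-0.01,0.017,0,0,0,1],[0,-0.01,0.017,0,0,0,1]]])

```text
time_s: 13.55
tool_pos: [0.4343, -0.1885, 0.0306]
tool_rot: [-180.0, -0.0, -0.0]
force: [-0.3, 0.3, 0.3]
grip_width: 0.0547
grasp_force: 19.9
```

Request:
jog_arm(motion=[[[0,0,0,0,0,0,0.1],[0,0,0,0,0,0,0.1],[0,0,0,0,0,0,0.1],[0,0,0,0,0,0,0.1]]])

```text
time_s: 13.95
tool_pos: [0.4343, -0.1887, 0.0305]
tool_rot: [180.0, -0.0, -0.0]
force: [-0.0, -0.2, 0.6]
grip_width: 0.0758
grasp_force: 0.0
```

Request:
jog_arm(motion=[[[0,0,-0.4,0,0,0,0],[0,0,-0.8,0,0,0,0],[0,0,-0.9,0,0,0,0],[0,0,-0.9,0,0,0,0]]])

```text
time_s: 14.35
tool_pos: [0.4357, -0.1887, 0.122]
tool_rot: [-180.0, -0.3, -0.0]
force: [1.0, 0.1, -0.3]
grip_width: 0.0873
grasp_force: 0.0
```

```bash
python3 - <<'E'
import plan; plan.path([(.657,.127,.13,0)])
E
```

```text
t 14.35 pos [ 0.4357 -0.1887  0.122 ] [-179.96   -0.25   -0.  ] grip 0.0873
[ 0.553 -0.789 -0.02  -0.   ] rows>= 2
[ 0.553 -0.789 -0.02  -0.   ] rows>= 2
[ 0.553 -0.789 -0.02  -0.   ] rows>= 2
[ 0.553 -0.789 -0.02  -0.   ] rows>= 2
  -- (0.657, 0.127, 0.13, 0)
```

Request:
jog_arm(motion=[[[0.27,-0.39,-0.01,0,0,0,0],[0.553,-0.789,-0.02,0,0,0,0],[0.553,-0.789,-0.02,0,0,0,0]]])

```text
time_s: 14.65
tool_pos: [0.492, -0.1028, 0.1208]
tool_rot: [-179.9, 0.0, 0.5]
force: [-0.4, -0.4, -1.1]
grip_width: 0.0866
grasp_force: 0.0
```

Request:
jog_arm(motion=[[[0.27,-0.39,-0.01,0,0,0,0],[0.553,-0.789,-0.02,0,0,0,0],[0.553,-0.789,-0.02,0,0,0,0]]])

```text
time_s: 14.95
tool_pos: [0.5469, -0.0236, 0.1224]
tool_rot: [-179.9, 0.1, 0.5]
force: [-0.0, 0.9, -0.7]
grip_width: 0.0871
grasp_force: 0.0
```

Request:
jog_arm(motion=[[[0.27,-0.39,-0.01,0,0,0,0],[0.553,-0.789,-0.02,0,0,0,0],[0.553,-0.789,-0.02,0,0,0,0]]])

```text
time_s: 15.25
tool_pos: [0.6017, 0.0559, 0.1238]
tool_rot: [-179.9, 0.1, 0.5]
force: [-0.4, 0.4, 0.4]
grip_width: 0.0873
grasp_force: 0.0
```

Request:
jog_arm(motion=[[[0.27,-0.39,-0.01,0,0,0,0],[0.553,-0.789,-0.02,0,0,0,0],[0.553,-0.789,-0.02,0,0,0,0],[0.553,-0.789,-0.02,0,0,0,0],[0.553,-0.789,-0.02,0,0,0,0]]])

```text
time_s: 15.75
tool_pos: [0.6545, 0.1247, 0.127]
tool_rot: [179.9, 0.1, -0.1]
force: [-0.4, 0.3, 0.7]
grip_width: 0.087
grasp_force: 0.0
```

```bash
python3 - <<'E'
from m import *
import plan; plan.path([(.657,.127,.06,0)])
for n in("top","side"):
    p,d=env.read_camera(n); P,h,m=measure(n,p,d); np.savez(f"pics/{n}3.npz",p=p,d=d)
    if n=="top": cv2.imwrite("pics/top3.png",cv2.resize(p[140:340,140:440,::-1],(750,500),interpolation=cv2.INTER_CUBIC))
E
```

```text
t 15.75 pos [0.6545 0.1247 0.127 ] [ 1.7989e+02  1.4000e-01 -1.2000e-01] grip 0.087
[ 0.025 -0.023  0.67  -0.001] rows>= 2
  -- (0.657, 0.127, 0.06, 0)
top 1 px [259. 123.] n 319 ztop 0.0591 circ [0.7824 0.0179] r 0.0221 mean [0.7815 0.0184] rgb [177. 163. 146.]
top 2 px [338. 158.] n 185 ztop 0.0351 circ [ 0.6943 -0.1936] r 0.0198 mean [ 0.6946 -0.1938] rgb [56. 27. 66.]
top 4 px [217. 171.] n 245 ztop 0.0295 circ [0.6497 0.123 ] r 0.0267 mean [0.6495 0.1246] rgb [189. 145.  66.]
top 5 px [370. 186.] n 225 ztop 0.0341 circ [ 0.607 -0.282] r 0.0145 mean [ 0.6068 -0.2819] rgb [97. 94. 92.]
top 6 px [505. 237.] n 751 ztop 0.0362 circ [ 0.4996 -0.6139] r 0.1085 mean [ 0.5036 -0.6139] rgb [198. 155.  92.]
top 15 px [338. 258.] n 388 ztop 0.0402 circ [ 0.4321 -0.1889] r 0.0277 mean [ 0.4314 -0.1884] rgb [152. 144. 137.]
top 21 px [255. 259.] n 152 ztop 0.0356 circ [0.4231 0.0165] r 0.0195 mean [0.4229 0.0166] rgb [243. 241. 229.]
top 32 px [385. 271.] n 227 ztop 0.0428 circ [ 0.4047 -0.3055] r 0.0200 mean [ 0.4046 -0.3053] rgb [210. 129.  82.]
side 1 px [200. 157.] n 174 ztop 0.0304 circ 
[... 168 characters left out ...]
139. 120.]
side 5 px [243. 174.] n 293 ztop 0.0297 circ [0.6594 0.1276] r 0.0291 mean [0.6586 0.1261] rgb [203. 165.  82.]
side 32 px [349. 227.] n 270 ztop 0.0347 circ [ 0.6973 -0.1929] r 0.0203 mean [ 0.6963 -0.1934] rgb [72. 34. 82.]
side 33 px [203. 242.] n 296 ztop 0.0351 circ [0.4271 0.0174] r 0.0208 mean [0.4261 0.0161] rgb [219. 213. 198.]
side 34 px [362. 266.] n 241 ztop 0.0356 circ [ 0.6111 -0.2806] r 0.0154 mean [ 0.6098 -0.2816] rgb [110. 105. 101.]
side 35 px [273. 294.] n 688 ztop 0.0408 circ [ 0.4355 -0.1883] r 0.0279 mean [ 0.4337 -0.189 ] rgb [165. 151. 146.]
side 49 px [310. 341.] n 514 ztop 0.0436 circ [ 0.4076 -0.3048] r 0.0202 mean [ 0.4066 -0.3054] rgb [207. 134.  87.]
```

View pics/top3.png

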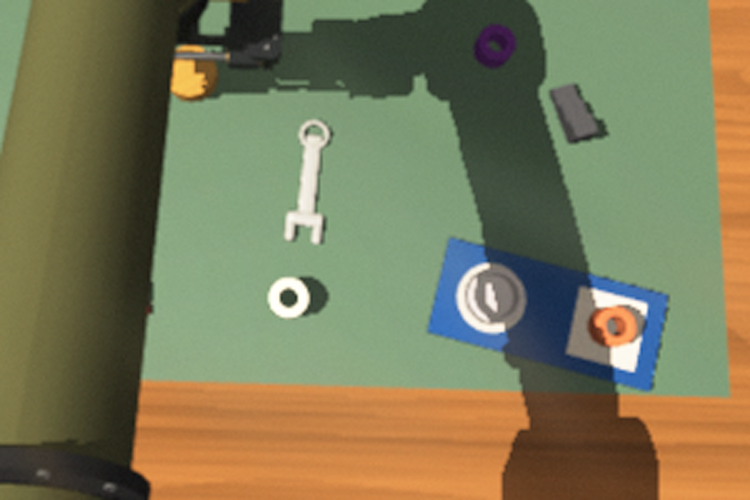

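The picture shows the cup (490,297) on the round mark and the bush (615,325) on the square one. Both are within about 1 mm of centre by measurement. Next is the cap.

Request:
jog_arm(motion=[[[0.025,-0.025,0.4,0,0,0,0],[0.025,-0.025,0.75,0,0,0,0],[0.025,-0.025,0.8,0,0,0,0],[0.025,-0.025,0.8,0,0,0,0],[0.025,-0.025,0.8,0,0,0,0]]])

```text
time_s: 16.35
tool_pos: [0.6593, 0.1288, 0.0506]
tool_rot: [-180.0, -0.2, -0.1]
force: [-0.4, 0.8, 0.5]
grip_width: 0.087
grasp_force: 0.0
```

```bash
python3 - <<'E'
import plan; plan.path([(.6587,.127,.0185,0)])
E
```

```text
t 16.35 pos [0.6593 0.1288 0.0506] [-1.7996e+02 -1.7000e-01 -8.0000e-02] grip 0.087
[-0.006  0.018  0.321 -0.   ] rows>= 1
  -- (0.6587, 0.127, 0.0185, 0)
```

Request:
jog_arm(motion=[[[-0.006,0.015,0.15,0,0,0,0],[-0.006,0.015,0.3,0,0,0,0],[-0.006,0.015,0.3,0,0,0,0],[-0.006,0.015,0.3,0,0,0,0],[-0.006,0.015,0.3,0,0,0,0]]])

```text
time_s: 16.85
tool_pos: [0.6577, 0.1279, 0.0187]
tool_rot: [-180.0, -0.0, -0.0]
force: [-0.5, -0.1, 0.6]
grip_width: 0.0867
grasp_force: 0.0
```

Request:
jog_arm(motion=[[[0,0,0,0,0,0,1],[0,0,0,0,0,0,1],[0,0,0,0,0,0,1],[0,0,0,0,0,0,1],[0,0,0,0,0,0,1]]])

```text
time_s: 17.35
tool_pos: [0.6575, 0.128, 0.0186]
tool_rot: [-180.0, -0.0, -0.0]
force: [-0.2, -0.4, -0.1]
grip_width: 0.0559
grasp_force: 20.0
```

Request:
jog_arm(motion=[[[0,0,0,0,0,0,1],[0,0,0,0,0,0,1],[0,0,0,0,0,0,1]]])

```text
time_s: 17.65
tool_pos: [0.6575, 0.128, 0.0185]
tool_rot: [-180.0, -0.0, -0.0]
force: [-0.6, 0.1, 1.4]
grip_width: 0.0562
grasp_force: 20.0
```

Request:
jog_arm(motion=[[[0,0,-0.4,0,0,0,1],[0,0,-0.8,0,0,0,1],[0,0,-1,0,0,0,1],[0,0,-1,0,0,0,1]]])

```text
time_s: 18.05
tool_pos: [0.6596, 0.128, 0.1219]
tool_rot: [-179.9, -0.3, -0.0]
force: [0.4, 0.6, -2.1]
grip_width: 0.056
grasp_force: 20.0
```

Request:
jog_arm(motion=[[[0,0,-0.3,0,0,0,1],[0,0,-0.3,0,0,0,1],[0,0,-0.3,0,0,0,1]]])

```text
time_s: 18.35
tool_pos: [0.6569, 0.1279, 0.1469]
tool_rot: [180.0, 0.1, -0.0]
force: [-0.7, -0.4, -2.0]
grip_width: 0.0563
grasp_force: 20.0
```

```bash
python3 - <<'E'
import plan; plan.path([(.4343,-.1886,.14,0)])
E
```

```text
t 18.35 pos [0.6569 0.1279 0.1469] [ 1.7999e+02  7.0000e-02 -2.0000e-02] grip 0.0563
[-0.556  0.791  0.017 -0.   ] rows>= 2
[-0.556  0.791  0.017 -0.   ] rows>= 2
[-0.556  0.791  0.017 -0.   ] rows>= 2
[-0.557  0.791  0.017 -0.   ] rows>= 2
  -- (0.4343, -0.1886, 0.14, 0)
```

Request:
jog_arm(motion=[[[-0.27,0.39,0.01,0,0,0,1],[-0.556,0.791,0.017,0,0,0,1],[-0.556,0.791,0.017,0,0,0,1]]])

```text
time_s: 18.65
tool_pos: [0.5963, 0.04, 0.1436]
tool_rot: [179.8, 0.5, -0.6]
force: [0.5, -0.9, -0.7]
grip_width: 0.056
grasp_force: 20.0
```

Request:
jog_arm(motion=[[[-0.27,0.39,0.01,0,0,0,1],[-0.556,0.791,0.017,0,0,0,1],[-0.556,0.791,0.017,0,0,0,1]]])

```text
time_s: 18.95
tool_pos: [0.5408, -0.0377, 0.1427]
tool_rot: [179.9, 0.4, -0.6]
force: [0.0, 0.3, -1.7]
grip_width: 0.0558
grasp_force: 20.0
```

Request:
jog_arm(motion=[[[-0.27,0.39,0.01,0,0,0,1],[-0.556,0.791,0.017,0,0,0,1],[-0.556,0.791,0.017,0,0,0,1]]])

```text
time_s: 19.25
tool_pos: [0.4854, -0.1156, 0.1415]
tool_rot: [180.0, 0.3, -0.6]
force: [0.2, 0.2, -2.0]
grip_width: 0.0561
grasp_force: 20.0
```

Request:
jog_arm(motion=[[[-0.27,0.39,0.01,0,0,0,1],[-0.556,0.791,0.017,0,0,0,1],[-0.556,0.791,0.017,0,0,0,1],[-0.556,0.791,0.017,0,0,0,1],[-0.556,0.791,0.017,0,0,0,1]]])

```text
time_s: 19.75
tool_pos: [0.4351, -0.1872, 0.141]
tool_rot: [-180.0, 0.1, 0.0]
force: [0.4, 0.7, -1.9]
grip_width: 0.0561
grasp_force: 20.0
```

Request:
jog_arm(motion=[[[0,0,0,0,0,0,1],[0,0,0,0,0,0,1]]])

```text
time_s: 19.95
tool_pos: [0.4354, -0.1874, 0.1414]
tool_rot: [180.0, 0.0, 0.1]
force: [0.2, -0.8, -2.5]
grip_width: 0.0565
grasp_force: 20.0
```

```bash
python3 - <<'E'
from h import *
import plan; plan.path([(.4331,-.1886,.07,0)])
p,d=env.read_camera("side"); np.savez("pics/side4.npz",p=p,d=d)
cv2.imwrite("pics/side4.png",cv2.resize(p[180:384,180:380,::-1],(588,600),interpolation=cv2.INTER_CUBIC))
E
```

```text
t 19.95 pos [ 0.4354 -0.1874  0.1414] [1.7997e+02 3.0000e-02 9.0000e-02] grip 0.0565
[-0.023  0.012  0.714  0.   ] rows>= 2
  -- (0.4331, -0.1886, 0.07, 0)
```

View pics/side4.png

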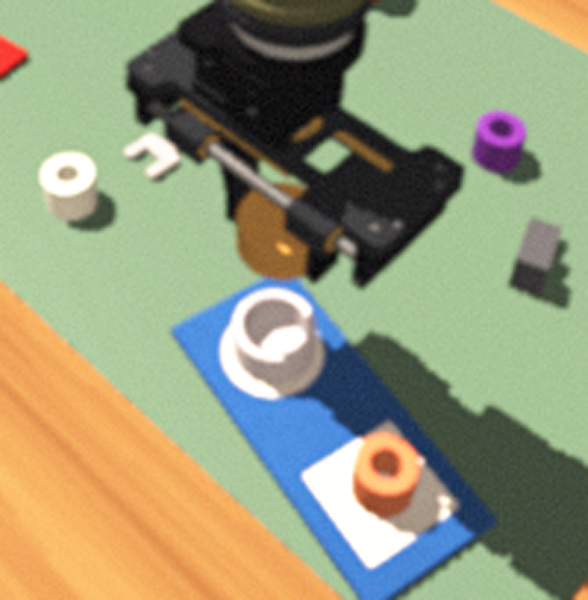

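The picture shows the cap held level (275,235) above the cup (272,340). I'll descend slowly.

Request:
jog_arm(motion=[[[-0.023,0.012,0.35,0,0,0,1],[-0.023,0.012,0.65,0,0,0,1],[-0.023,0.012,0.72,0,0,0,1],[-0.023,0.012,0.72,0,0,0,1],[-0.023,0.012,0.72,0,0,0,1]]])

```text
time_s: 20.5
tool_pos: [0.4336, -0.1899, 0.0707]
tool_rot: [180.0, -0.1, -0.0]
force: [0.4, -0.5, -1.1]
grip_width: 0.0559
grasp_force: 20.0
```

Request:
jog_arm(motion=[[[0,0,0,0,0,0,1],[0,0,0,0,0,0,1]]])

```text
time_s: 20.7
tool_pos: [0.4336, -0.1897, 0.0708]
tool_rot: [-180.0, -0.1, -0.0]
force: [-0.2, -0.6, -2.0]
grip_width: 0.0564
grasp_force: 20.0
```

Request:
jog_arm(motion=[[[-0.005,-0.011,0.04,0,0,0,1],[-0.005,-0.011,0.08,0,0,0,1],[-0.005,-0.011,0.11,0,0,0,1],[-0.005,-0.011,0.11,0,0,0,1],[-0.005,-0.011,0.11,0,0,0,1]]])

```text
time_s: 21.2
tool_pos: [0.432, -0.1884, 0.0585]
tool_rot: [-180.0, 0.0, -0.0]
force: [-0.5, 1.4, -0.6]
grip_width: 0.0558
grasp_force: 20.0
```

```bash
python3 - <<'E'
import plan; plan.path([(.4331,-.1886,.0585,0)])
E
```

```text
t 21.2 pos [ 0.432  -0.1884  0.0585] [-1.7999e+02  1.0000e-02 -3.0000e-02] grip 0.0558
[ 0.011  0.002  0.    -0.   ] rows>= 1
  -- (0.4331, -0.1886, 0.0585, 0)
```

Request:
jog_arm(motion=[[[0.01,0.001,-0.01,0,0,0,1],[0.01,0.001,-0.01,0,0,0,1],[0.01,0.001,0,0,0,0,1],[0.01,0.001,0.004,0,0,0,1],[0.01,0.001,0.004,0,0,0,1]]])

```text
time_s: 21.7
tool_pos: [0.4332, -0.1887, 0.0585]
tool_rot: [-180.0, -0.0, -0.0]
force: [-0.2, -0.3, 2.7]
grip_width: 0.0558
grasp_force: 20.0
```

Request:
jog_arm(motion=[[[0,0,0,0,0,0,1],[0,0,0,0,0,0,0.1],[0,0,0,0,0,0,0.1],[0,0,0,0,0,0,0.1],[0,0,0,0,0,0,0.1]]])

```text
time_s: 22.2
tool_pos: [0.4331, -0.1886, 0.0582]
tool_rot: [180.0, -0.0, -0.0]
force: [0.4, -0.0, -0.0]
grip_width: 0.0759
grasp_force: 0.0
```

Request:
jog_arm(motion=[[[0,0,-0.3,0,0,0,0],[0,0,-0.7,0,0,0,0],[0,0,-0.7,0,0,0,0],[0,0,-0.7,0,0,0,0]]])

```text
time_s: 22.6
tool_pos: [0.4338, -0.1884, 0.1289]
tool_rot: [-179.9, -0.1, -0.0]
force: [-0.8, 0.6, 0.2]
grip_width: 0.0864
grasp_force: 0.0
```

```bash
python3 - <<'E'
import plan; plan.path([(.6225,.2697,.13,0)]); print(plan.env.get_obs()["qpos"])
E
```

```text
t 22.6 pos [ 0.4338 -0.1884  0.1289] [-1.7995e+02 -1.4000e-01 -0.0000e+00] grip 0.0864
[ 0.377 -0.916 -0.002 -0.   ] rows>= 2
[ 0.377 -0.916 -0.002 -0.   ] rows>= 2
[ 0.377 -0.916 -0.002 -0.   ] rows>= 2
[ 0.377 -0.916 -0.002 -0.   ] rows>= 2
[ 0.377 -0.916 -0.002 -0.   ] rows>= 2
  -- (0.6225, 0.2697, 0.13, 0)
[-32.6616846    0.54283729  53.99245385 116.7892164   -0.60694127
  62.77893386 -68.39399699]
```

Request:
jog_arm(motion=[[[0.19,-0.46,0,0,0,0,0],[0.377,-0.916,0,0,0,0,0],[0.377,-0.916,0,0,0,0,0]]])

```text
time_s: 22.9
tool_pos: [0.472, -0.09, 0.1267]
tool_rot: [-179.9, 0.1, 0.5]
force: [0.3, 0.3, 0.5]
grip_width: 0.0871
grasp_force: 0.0
```

Request:
jog_arm(motion=[[[0.19,-0.46,0,0,0,0,0],[0.377,-0.916,0,0,0,0,0],[0.377,-0.916,0,0,0,0,0]]])

```text
time_s: 23.2
tool_pos: [0.5094, 0.0018, 0.1266]
tool_rot: [-180.0, 0.1, 0.6]
force: [0.2, -0.5, 0.3]
grip_width: 0.0871
grasp_force: 0.0
```

Request:
jog_arm(motion=[[[0.19,-0.46,0,0,0,0,0],[0.377,-0.916,0,0,0,0,0],[0.377,-0.916,0,0,0,0,0]]])

```text
time_s: 23.5
tool_pos: [0.5467, 0.0939, 0.1263]
tool_rot: [-179.9, 0.1, 0.6]
force: [-0.7, -0.3, -0.7]
grip_width: 0.0868
grasp_force: 0.0
```

Request:
jog_arm(motion=[[[0.19,-0.46,0,0,0,0,0],[0.377,-0.916,0,0,0,0,0],[0.377,-0.916,0,0,0,0,0]]])

```text
time_s: 23.8
tool_pos: [0.5838, 0.1859, 0.1257]
tool_rot: [-179.9, 0.1, 0.6]
force: [-0.2, 0.3, 0.5]
grip_width: 0.0873
grasp_force: 0.0
```

Request:
jog_arm(motion=[[[0.19,-0.46,0,0,0,0,0],[0.377,-0.916,0,0,0,0,0],[0.377,-0.916,0,0,0,0,0],[0.377,-0.916,0,0,0,0,0],[0.377,-0.916,0,0,0,0,0]]])

```text
time_s: 24.3
tool_pos: [0.6214, 0.2669, 0.1271]
tool_rot: [179.9, 0.1, -0.1]
force: [0.5, -1.3, 0.3]
grip_width: 0.087
grasp_force: 0.0
```

Request:
jog_arm(motion=[[[0,0,0,0,0,0,0],[0,0,0,0,0,0,0]]])

```text
time_s: 24.5
tool_pos: [0.6218, 0.2677, 0.1285]
tool_rot: [-180.0, 0.0, -0.1]
force: [0.3, -0.3, -0.4]
grip_width: 0.0869
grasp_force: 0.0
```

```bash
python3 - <<'E'
from m import *
import plan; plan.path([(.6225,.2697,.06,0)]); print(plan.env.get_obs()["qpos"])
for n in("top","side"):
    p,d=env.read_camera(n); np.savez(f"pics/{n}5.npz",p=p,d=d); P,h,m=measure(n,p,d); boards(n,p,P,h)
cv2.imwrite("pics/side5.png",cv2.resize(p[120:384,120:460,::-1],(772,600),interpolation=cv2.INTER_CUBIC))
E
```

```text
t 24.5 pos [0.6218 0.2677 0.1285] [-1.8e+02  0.0e+00 -1.4e-01] grip 0.0869
[ 0.007 -0.02   0.685 -0.001] rows>= 2
  -- (0.6225, 0.2697, 0.06, 0)
[ -51.32969368   28.47334935   34.95683515   87.47702186  -16.97004843
   69.41060775 -103.77474536]
top 1 px [259. 123.] n 318 ztop 0.0590 circ [0.782  0.0182] r 0.0220 mean [0.7818 0.018 ] rgb [178. 164. 147.]
top 2 px [338. 158.] n 184 ztop 0.0352 circ [ 0.6947 -0.1936] r 0.0201 mean [ 0.6935 -0.1942] rgb [123.  54. 143.]
top 4 px [370. 186.] n 214 ztop 0.0345 circ [ 0.6073 -0.2822] r 0.0145 mean [ 0.6068 -0.2818] rgb [97. 94. 92.]
top 5 px [161. 182.] n 163 ztop 0.0298 circ [0.6197 0.2708] r 0.0211 mean [0.6157 0.2708] rgb [118. 111.  45.]
top 6 px [505. 237.] n 747 ztop 0.0366 circ [ 0.4996 -0.6115] r 0.1085 mean [ 0.5021 -0.6139] rgb [199. 156.  93.]
top 29 px [339. 258.] n 498 ztop 0.0694 circ [ 0.4321 -0.1891] r 0.0277 mean [ 0.432  -0.1893] rgb [201. 159.  82.]
top 37 px [256. 259.] n 154 ztop 0.0356 circ [0.4235 0.0167] r 0.0194 mean [0.4232 0.0165] rgb [242. 241. 229.]
top 53 px [385. 271.] n 226 ztop 0.0428 circ [ 0.4046 -0.306 ]
[... 1531 characters left out ...]
914794922), (227.1138916015625, 98.30992889404297), 76.99629211425781) z 0.007935675532564579
   mark [ 0.4241 -0.1963] rect [array([ 428.6, -193.9]), array([51.4, 66.7]), np.float64(46.5)] circR 0.0351 fill 408.0
   mark [ 0.4006 -0.3072] rect [array([ 407. , -304.5]), array([73.9, 74.3]), np.float64(76.9)] circR 0.0495 fill 993.0
side red rect ((441.764404296875, 274.71728515625), (97.05317687988281, 228.05958557128906), 6.6295061111450195) z 0.007814639047512784
   mark [0.4368 0.3389] rect [array([437.6, 339.7]), array([71.9, 73. ]), np.float64(6.1)] circR 0.0471 fill 450.0
   mark [0.4501 0.2195] rect [array([450.5, 220.6]), array([70.8, 69.9]), np.float64(16.4)] circR 0.0364 fill 418.0
```

View pics/side5.png

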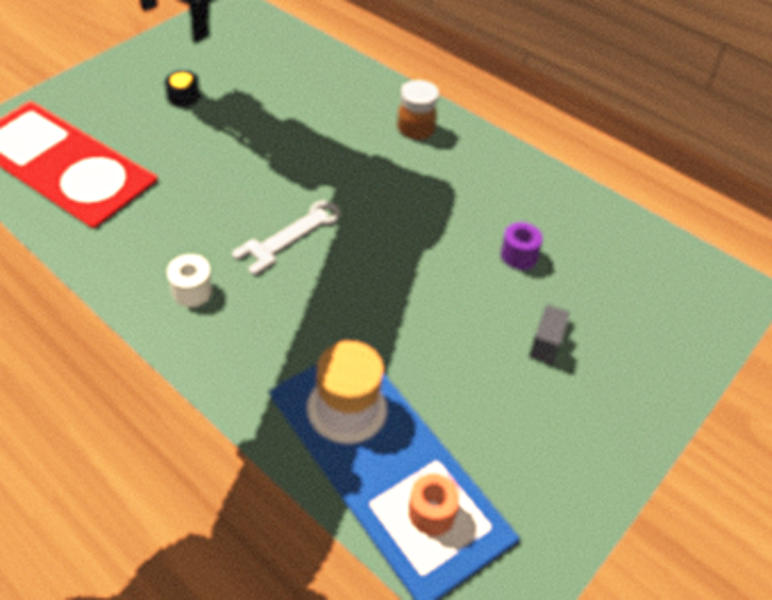

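The cap sits at (350,370) on the cup. Cap and cup measure the same centre to 0.2 mm, and the crown is at z = 68 mm, as it should be. Next is the knob at (183,88).

Request:
jog_arm(motion=[[[0.007,-0.01,0.4,0,0,0,0],[0.007,-0.01,0.75,0,0,0,0],[0.007,-0.01,0.8,0,0,0,0],[0.007,-0.01,0.8,0,0,0,0],[0.007,-0.01,0.8,0,0,0,0]]])

```text
time_s: 25.1
tool_pos: [0.6239, 0.2705, 0.0503]
tool_rot: [-179.9, -0.2, -0.0]
force: [0.1, -0.3, -0.6]
grip_width: 0.0867
grasp_force: 0.0
```

```bash
python3 - <<'E'
import plan; plan.path([(.6225,.2697,.0185,0)])
E
```

```text
t 25.1 pos [0.6239 0.2705 0.0503] [-1.7993e+02 -1.6000e-01 -4.0000e-02] grip 0.0867
[-0.014  0.008  0.318 -0.   ] rows>= 1
  -- (0.6225, 0.2697, 0.0185, 0)
```

Request:
jog_arm(motion=[[[-0.005,0.005,0.15,0,0,0,0],[-0.005,0.005,0.3,0,0,0,0],[-0.005,0.005,0.3,0,0,0,0],[-0.005,0.005,0.3,0,0,0,0],[-0.005,0.005,0.3,0,0,0,0]]])

```text
time_s: 25.6
tool_pos: [0.6223, 0.2699, 0.0185]
tool_rot: [-180.0, -0.0, -0.0]
force: [0.5, 0.2, -0.0]
grip_width: 0.087
grasp_force: 0.0
```

Request:
jog_arm(motion=[[[0,0,0,0,0,0,1],[0,0,0,0,0,0,1],[0,0,0,0,0,0,1],[0,0,0,0,0,0,1],[0,0,0,0,0,0,1]]], grip_force=15)

```text
time_s: 26.1
tool_pos: [0.622, 0.2699, 0.0184]
tool_rot: [-180.0, -0.0, -0.0]
force: [0.5, -0.3, 0.5]
grip_width: 0.055
grasp_force: 0.0
```

Request:
jog_arm(motion=[[[0,0,0,0,0,0,1],[0,0,0,0,0,0,1],[0,0,0,0,0,0,1],[0,0,0,0,0,0,1]]])

```text
time_s: 26.5
tool_pos: [0.622, 0.2699, 0.0183]
tool_rot: [-180.0, -0.0, -0.0]
force: [0.2, -0.4, -0.0]
grip_width: 0.0435
grasp_force: 15.0
```

Request:
jog_arm(motion=[[[0,0,-0.4,0,0,0,1],[0,0,-0.8,0,0,0,1],[0,0,-0.8,0,0,0,1],[0,0,-0.8,0,0,0,1]]])

```text
time_s: 26.9
tool_pos: [0.6226, 0.27, 0.0994]
tool_rot: [-179.9, -0.1, -0.0]
force: [-0.3, 0.4, -1.4]
grip_width: 0.0437
grasp_force: 15.0
```

```bash
python3 - <<'E'
import plan; plan.path([(.449,.2192,.1,0)])
E
```

```text
t 26.9 pos [0.6226 0.27   0.0994] [-1.7992e+02 -1.1000e-01 -3.0000e-02] grip 0.0437
[-0.868  0.255 -0.003 -0.   ] rows>= 2
[-0.868  0.254 -0.003 -0.   ] rows>= 2
  -- (0.449, 0.2192, 0.1, 0)
```

Request:
jog_arm(motion=[[[-0.43,0.127,0,0,0,0,1],[-0.87,0.254,0,0,0,0,1],[-0.87,0.254,0,0,0,0,1]]])

```text
time_s: 27.2
tool_pos: [0.5259, 0.2412, 0.0935]
tool_rot: [179.8, 0.8, -0.0]
force: [-0.8, -0.3, -0.4]
grip_width: 0.0436
grasp_force: 15.0
```

Request:
jog_arm(motion=[[[-0.43,0.127,0,0,0,0,1],[-0.87,0.254,0,0,0,0,1],[-0.87,0.254,0,0,0,0,1],[-0.87,0.254,0,0,0,0,1],[-0.87,0.254,0,0,0,0,1]]])

```text
time_s: 27.7
tool_pos: [0.449, 0.2196, 0.0984]
tool_rot: [-180.0, -0.1, -0.0]
force: [0.4, 0.8, -0.4]
grip_width: 0.0434
grasp_force: 15.0
```

Request:
jog_arm(motion=[[[0,0,0.3,0,0,0,1],[0,0,0.6,0,0,0,1],[0,0,0.6,0,0,0,1],[0,0,0.6,0,0,0,1],[0,0,0.6,0,0,0,1]]])

```text
time_s: 28.2
tool_pos: [0.4497, 0.2196, 0.0396]
tool_rot: [-180.0, -0.1, -0.1]
force: [-0.2, -0.1, 0.4]
grip_width: 0.044
grasp_force: 15.0
```

```bash
python3 - <<'E'
import plan; plan.path([(.448,.2192,.0268,0)])
E
```

```text
t 28.2 pos [0.4497 0.2196 0.0396] [-1.7995e+02 -1.3000e-01 -5.0000e-02] grip 0.044
[-0.017  0.004  0.128 -0.   ] rows>= 1
  -- (0.448, 0.2192, 0.0268, 0)
```

Request:
jog_arm(motion=[[[-0.013,0.004,0.05,0,0,0,1],[-0.013,0.004,0.09,0,0,0,1],[-0.013,0.004,0.11,0,0,0,1],[-0.013,0.004,0.11,0,0,0,1],[-0.013,0.004,0.11,0,0,0,1]]])

```text
time_s: 28.7
tool_pos: [0.4467, 0.2187, 0.0274]
tool_rot: [-180.0, -0.0, -0.0]
force: [-0.5, 0.5, -1.6]
grip_width: 0.0436
grasp_force: 15.0
```

```bash
python3 - <<'E'
import plan; plan.path([(.448,.2192,.0265,0)])
E
```

```text
t 28.7 pos [0.4467 0.2187 0.0274] [-1.7999e+02 -1.0000e-02 -2.0000e-02] grip 0.0436
[ 0.013 -0.005  0.009 -0.   ] rows>= 1
  -- (0.448, 0.2192, 0.0265, 0)
```

Request:
jog_arm(motion=[[[0.013,-0.005,0,0,0,0,1],[0.013,-0.005,0.005,0,0,0,1],[0.013,-0.005,0.01,0,0,0,1],[0.013,-0.005,0.01,0,0,0,1]]])

```text
time_s: 29.1
tool_pos: [0.448, 0.2192, 0.0262]
tool_rot: [-180.0, -0.0, -0.0]
force: [-0.5, 0.1, -1.1]
grip_width: 0.0436
grasp_force: 15.0
```

Request:
jog_arm(motion=[[[0,0,0,0,0,0,0.2],[0,0,0,0,0,0,0.2],[0,0,0,0,0,0,0.2],[0,0,0,0,0,0,0.2]]])

```text
time_s: 29.5
tool_pos: [0.448, 0.2193, 0.0263]
tool_rot: [-180.0, -0.0, -0.0]
force: [-0.1, 0.7, -0.2]
grip_width: 0.0662
grasp_force: 0.0
```

Request:
jog_arm(motion=[[[0,0,-0.4,0,0,0,0.2],[0,0,-0.8,0,0,0,0],[0,0,-1,0,0,0,0],[0,0,-1,0,0,0,0]]])

```text
time_s: 29.9
tool_pos: [0.4501, 0.2205, 0.1295]
tool_rot: [-179.7, -0.3, -0.0]
force: [0.9, 1.2, -0.4]
grip_width: 0.084
grasp_force: 0.0
```

```bash
python3 - <<'E'
from m import *
import plan
for n in("top","side"):
    p,d=np.load(f"pics/{n}5.npz").values(); P=cloud(cam(n),d)
    cx,cy=(370,186) if n=="top" else (362,266)
    m=(P[...,2]>.008)&(P[...,2]<.05)&(d>0); m=m.astype(np.uint8); nn,L,st,ce=cv2.connectedComponentsWithStats(m)
    k=L[cy,cx]; Q=P[L==k]; r=cv2.minAreaRect((Q[:,:2]*1000).astype(np.float32)); print(n,len(Q),r)
    h=Q[:,2]>.030; lo=(Q[:,2]<.0165)&(Q[:,2]>.011)
    print(" hi",Q[h].mean(0),"lo",Q[lo].mean(0), "yaw",np.degrees(np.arctan2(*(Q[lo].mean(0)-Q[h].mean(0))[1::-1])))
plan.path([(.628,-.2755,.14,18.7)])
E
```

```text
top 244 ((626.0584106445312, -275.6031494140625), (60.369930267333984, 25.96405601501465), 17.185461044311523)
 hi [ 0.60661105 -0.28169124  0.03269784] lo [ 0.63708065 -0.26819492  0.01313621] yaw 23.890647547600317
side 259 ((629.2008666992188, -274.04766845703125), (61.896541595458984, 24.3134708404541), 19.209016799926758)
 hi [ 0.60995225 -0.28171626  0.03384991] lo [ 0.63582378 -0.27263504  0.01336301] yaw 19.341681209864948
t 29.9 pos [0.4501 0.2205 0.1295] [-1.7973e+02 -2.8000e-01 -2.0000e-02] grip 0.084
[ 0.297  0.827 -0.017 -0.017] rows>= 2
[ 0.251  0.841 -0.017 -0.017] rows>= 2
[ 0.205  0.854 -0.017 -0.017] rows>= 2
[ 0.158  0.864 -0.017 -0.017] rows>= 2
[ 0.111  0.871 -0.017 -0.017] rows>= 2
[ 0.064  0.876 -0.017 -0.017] rows>= 2
  -- (0.628, -0.2755, 0.14, 18.7)
```

Request:
jog_arm(motion=[[[0.15,0.41,-0.01,0,0,-0.017,0],[0.297,0.827,-0.017,0,0,-0.017,0],[0.297,0.827,-0.017,0,0,-0.017,0]]])

```text
time_s: 30.2
tool_pos: [0.4789, 0.1298, 0.1273]
tool_rot: [179.8, -0.0, 2.5]
force: [0.7, 0.3, 0.3]
grip_width: 0.0865
grasp_force: 0.0
```

Request:
jog_arm(motion=[[[0.12,0.42,-0.01,0,0,-0.017,0],[0.251,0.841,-0.017,0,0,-0.017,0],[0.251,0.841,-0.017,0,0,-0.017,0]]])

```text
time_s: 30.5
tool_pos: [0.5081, 0.0471, 0.1292]
tool_rot: [179.8, -0.0, 5.6]
force: [0.1, 0.2, 0.6]
grip_width: 0.0866
grasp_force: 0.0
```

Request:
jog_arm(motion=[[[0.1,0.42,-0.01,0,0,-0.017,0],[0.205,0.854,-0.017,0,0,-0.017,0],[0.205,0.854,-0.017,0,0,-0.017,0]]])

```text
time_s: 30.8
tool_pos: [0.5371, -0.0357, 0.131]
tool_rot: [179.7, -0.0, 8.6]
force: [0.0, -0.7, -0.7]
grip_width: 0.0869
grasp_force: 0.0
```

Request:
jog_arm(motion=[[[0.08,0.43,-0.01,0,0,-0.017,0],[0.158,0.864,-0.017,0,0,-0.017,0],[0.158,0.864,-0.017,0,0,-0.017,0]]])

```text
time_s: 31.1
tool_pos: [0.5658, -0.1186, 0.1326]
tool_rot: [179.7, 0.1, 11.7]
force: [-0.1, -0.7, -0.1]
grip_width: 0.0871
grasp_force: 0.0
```

Request:
jog_arm(motion=[[[0.05,0.43,-0.01,0,0,-0.017,0],[0.111,0.871,-0.017,0,0,-0.017,0],[0.111,0.871,-0.017,0,0,-0.017,0]]])

```text
time_s: 31.4
tool_pos: [0.5944, -0.2013, 0.134]
tool_rot: [179.7, 0.1, 14.8]
force: [-1.1, -1.2, 0.3]
grip_width: 0.0869
grasp_force: 0.0
```

Request:
jog_arm(motion=[[[0.03,0.44,-0.01,0,0,-0.017,0],[0.064,0.876,-0.017,0,0,-0.017,0],[0.064,0.876,-0.017,0,0,-0.017,0],[0.064,0.876,-0.017,0,0,-0.017,0],[0.064,0.876,-0.017,0,0,-0.017,0]]])

```text
time_s: 31.9
tool_pos: [0.6245, -0.275, 0.1355]
tool_rot: [-179.9, 0.0, 18.4]
force: [0.0, 1.2, -0.4]
grip_width: 0.0872
grasp_force: 0.0
```

Request:
jog_arm(motion=[[[0,0,0,0,0,0,0],[0,0,0,0,0,0,0]]])

```text
time_s: 32.1
tool_pos: [0.6249, -0.2753, 0.1365]
tool_rot: [-179.9, -0.0, 18.5]
force: [0.7, -0.5, -0.1]
grip_width: 0.087
grasp_force: 0.0
```

```bash
python3 - <<'E'
from m import *
import plan; plan.path([(.6276,-.275,.05,18.5)])
for n in("top","side"):
    p,d=env.read_camera(n); P,h,m=measure(n,p,d); boards(n,p,P,h)
E
```

```text
t 32.1 pos [ 0.6249 -0.2753  0.1365] [-1.7995e+02 -4.0000e-02  1.8450e+01] grip 0.087
[ 0.027  0.005  0.865 -0.   ] rows>= 2
  -- (0.6276, -0.275, 0.05, 18.5)
top 1 px [259. 123.] n 317 ztop 0.0589 circ [0.7827 0.0185] r 0.0220 mean [0.7822 0.0187] rgb [168. 154. 136.]
top 2 px [338. 158.] n 181 ztop 0.0353 circ [ 0.6946 -0.194 ] r 0.0198 mean [ 0.6948 -0.1936] rgb [111.  48. 130.]
top 3 px [505. 236.] n 761 ztop 0.0363 circ [ 0.4997 -0.6161] r 0.1086 mean [ 0.5031 -0.614 ] rgb [183. 142.  83.]
top 13 px [176. 247.] n 258 ztop 0.0375 circ [0.448  0.2178] r 0.0217 mean [0.4477 0.2174] rgb [133. 122.  57.]
top 31 px [256. 259.] n 153 ztop 0.0351 circ [0.4231 0.0165] r 0.0197 mean [0.4232 0.0168] rgb [236. 234. 217.]
top 44 px [390. 273.] n 75 ztop 0.0432 circ [ 0.4002 -0.3121] r 0.0170 mean [ 0.3983 -0.3151] rgb [227. 140.  91.]
top blue rect ((398.4081726074219, -329.7868347167969), (56.73051452636719, 97.55403137207031), 75.08643341064453) z 0.0066947813404864
top red rect ((440.7384033203125, 277.22991943359375), (97.10537719726562, 227.4774627685547), 6.599699020385742) z 0.0064238
[... 972 characters left out ...]
 circ [ 0.4073 -0.3047] r 0.0201 mean [ 0.4067 -0.3053] rgb [215. 145.  97.]
side blue rect ((418.453125, -248.03131103515625), (226.95327758789062, 97.97274017333984), 76.63285064697266) z 0.007889012969495401
   mark [ 0.4222 -0.1931] rect [array([ 427.3, -185.7]), array([61.1, 76.2]), np.float64(17.9)] circR 0.0418 fill 489.0
   mark [ 0.4015 -0.3065] rect [array([ 406.9, -304.5]), array([74.4, 74. ]), np.float64(77.4)] circR 0.0495 fill 967.0
side red rect ((441.6347961425781, 274.8090515136719), (96.71858215332031, 227.9210968017578), 6.784119606018066) z 0.007950628799574089
   mark [0.4368 0.3389] rect [array([437.4, 339.7]), array([72., 73.]), np.float64(6.6)] circR 0.0474 fill 451.0
```

Request:
jog_arm(motion=[[[0.015,0.005,0.4,0,0,0,0],[0.015,0.005,0.75,0,0,0,0],[0.015,0.005,0.87,0,0,0,0],[0.015,0.005,0.87,0,0,0,0],[0.015,0.005,0.87,0,0,0,0]]])

```text
time_s: 32.7
tool_pos: [0.6268, -0.2779, 0.0509]
tool_rot: [179.9, -0.1, 18.3]
force: [-0.5, 0.1, 0.9]
grip_width: 0.0867
grasp_force: 0.0
```

Request:
jog_arm(motion=[[[0,0,0,0,0,0,0],[0,0,0,0,0,0,0]]])

```text
time_s: 32.9
tool_pos: [0.6271, -0.2779, 0.0514]
tool_rot: [179.9, -0.1, 18.3]
force: [0.2, 0.6, -0.3]
grip_width: 0.0867
grasp_force: 0.0
```

```bash
python3 - <<'E'
import plan; plan.path([(.6276,-.275,.0185,18.5)])
E
```

```text
t 32.9 pos [ 0.6271 -0.2779  0.0514] [ 1.799e+02 -1.400e-01  1.833e+01] grip 0.0867
[ 0.013 -0.026  0.329 -0.001] rows>= 1
  -- (0.6276, -0.275, 0.0185, 18.5)
```

Request:
jog_arm(motion=[[[0.013,-0.022,0.15,0,0,0,0],[0.013,-0.022,0.31,0,0,0,0],[0.013,-0.022,0.31,0,0,0,0],[0.013,-0.022,0.31,0,0,0,0],[0.013,-0.022,0.31,0,0,0,0]]])

```text
time_s: 33.4
tool_pos: [0.6263, -0.2749, 0.0182]
tool_rot: [-180.0, 0.0, 18.3]
force: [-0.5, -0.1, 0.4]
grip_width: 0.0874
grasp_force: 0.0
```

Request:
jog_arm(motion=[[[0,0,0,0,0,0,1],[0,0,0,0,0,0,1],[0,0,0,0,0,0,1],[0,0,0,0,0,0,1],[0,0,0,0,0,0,1]]], grip_force=30)

```text
time_s: 33.9
tool_pos: [0.6266, -0.2747, 0.0185]
tool_rot: [-180.0, -0.0, 18.3]
force: [0.3, 0.2, -0.2]
grip_width: 0.0549
grasp_force: 0.0
```

Request:
jog_arm(motion=[[[0,0,0,0,0,0,1],[0,0,0,0,0,0,1],[0,0,0,0,0,0,1],[0,0,0,0,0,0,1],[0,0,0,0,0,0,1]]])

```text
time_s: 34.4
tool_pos: [0.6266, -0.2749, 0.0185]
tool_rot: [180.0, -0.0, 18.3]
force: [0.3, -0.5, -0.3]
grip_width: 0.0239
grasp_force: 30.0
```

Request:
jog_arm(motion=[[[0,0,0,0,0,0,1],[0,0,0,0,0,0,1],[0,0,0,0,0,0,1]]])

```text
time_s: 34.7
tool_pos: [0.6266, -0.2749, 0.0184]
tool_rot: [180.0, -0.0, 18.3]
force: [-0.7, 0.2, -0.4]
grip_width: 0.0235
grasp_force: 30.0
```

Request:
jog_arm(motion=[[[0,0,-0.4,0,0,0,1],[0,0,-0.8,0,0,0,1],[0,0,-1,0,0,0,1],[0,0,-1,0,0,0,1]]])

```text
time_s: 35.1
tool_pos: [0.6283, -0.2759, 0.1219]
tool_rot: [179.8, -0.3, 18.3]
force: [-0.7, 0.0, -2.8]
grip_width: 0.0237
grasp_force: 30.0
```

```bash
python3 - <<'E'
import plan; plan.path([(.56,0.03,.13,14),(.4352,.3385,.12,6.6)])
E
```

```text
t 35.1 pos [ 0.6283 -0.2759  0.1219] [179.81  -0.27  18.33] grip 0.0237
[ 0.078 -0.78  -0.02   0.006] rows>= 2
[ 0.064 -0.781 -0.02   0.006] rows>= 2
[ 0.049 -0.782 -0.02   0.006] rows>= 2
[ 0.034 -0.783 -0.02   0.006] rows>= 2
  -- (0.56, 0.03, 0.13, 14)
[-0.116 -0.824  0.025  0.01 ] rows>= 2
[-0.143 -0.82   0.025  0.01 ] rows>= 2
[-0.169 -0.815  0.025  0.01 ] rows>= 2
[-0.195 -0.809  0.025  0.01 ] rows>= 2
  -- (0.4352, 0.3385, 0.12, 6.6)
```

Request:
jog_arm(motion=[[[0.04,-0.39,-0.01,0,0,0.006,1],[0.078,-0.78,-0.02,0,0,0.006,1],[0.078,-0.78,-0.02,0,0,0.006,1]]])

```text
time_s: 35.4
tool_pos: [0.6088, -0.1893, 0.1173]
tool_rot: [-179.5, 0.1, 17.7]
force: [0.7, 1.1, -2.9]
grip_width: 0.0239
grasp_force: 30.0
```

Request:
jog_arm(motion=[[[0.03,-0.39,-0.01,0,0,0.006,1],[0.064,-0.781,-0.02,0,0,0.006,1],[0.064,-0.781,-0.02,0,0,0.006,1]]])

```text
time_s: 35.7
tool_pos: [0.5913, -0.1131, 0.1196]
tool_rot: [-179.6, 0.2, 16.7]
force: [0.1, 1.2, -2.1]
grip_width: 0.0238
grasp_force: 30.0
```

Request:
jog_arm(motion=[[[0.025,-0.39,-0.01,0,0,0.006,1],[0.049,-0.782,-0.02,0,0,0.006,1],[0.049,-0.782,-0.02,0,0,0.006,1]]])

```text
time_s: 36.0
tool_pos: [0.5737, -0.0371, 0.1221]
tool_rot: [-179.7, 0.2, 15.7]
force: [0.6, 1.1, -2.5]
grip_width: 0.0239
grasp_force: 30.0
```

Request:
jog_arm(motion=[[[0.017,-0.39,-0.01,0,0,0.006,1],[0.034,-0.783,-0.02,0,0,0.006,1],[0.034,-0.783,-0.02,0,0,0.006,1]]])

```text
time_s: 36.3
tool_pos: [0.5562, 0.0389, 0.1245]
tool_rot: [-179.7, 0.2, 14.6]
force: [-0.3, 0.8, -2.4]
grip_width: 0.0237
grasp_force: 30.0
```

Request:
jog_arm(motion=[[[-0.06,-0.41,0.01,0,0,0.01,1],[-0.116,-0.824,0.025,0,0,0.01,1],[-0.116,-0.824,0.025,0,0,0.01,1]]])

```text
time_s: 36.6
tool_pos: [0.5236, 0.1154, 0.1219]
tool_rot: [-179.8, 0.2, 12.8]
force: [-0.1, 1.0, -2.2]
grip_width: 0.0236
grasp_force: 30.0
```

Request:
jog_arm(motion=[[[-0.07,-0.41,0.01,0,0,0.01,1],[-0.143,-0.82,0.025,0,0,0.01,1],[-0.143,-0.82,0.025,0,0,0.01,1]]])

```text
time_s: 36.9
tool_pos: [0.492, 0.1921, 0.1196]
tool_rot: [-179.8, 0.2, 11.0]
force: [0.7, 0.3, -3.0]
grip_width: 0.0238
grasp_force: 30.0
```

Request:
jog_arm(motion=[[[-0.08,-0.41,0.01,0,0,0.01,1],[-0.169,-0.815,0.025,0,0,0.01,1],[-0.169,-0.815,0.025,0,0,0.01,1]]])

```text
time_s: 37.2
tool_pos: [0.4604, 0.2689, 0.1173]
tool_rot: [-179.9, 0.2, 9.2]
force: [0.7, 0.4, -2.2]
grip_width: 0.024
grasp_force: 30.0
```

Request:
jog_arm(motion=[[[-0.1,-0.41,0.01,0,0,0.01,1],[-0.195,-0.809,0.025,0,0,0.01,1],[-0.195,-0.809,0.025,0,0,0.01,1],[-0.195,-0.809,0.025,0,0,0.01,1],[-0.195,-0.809,0.025,0,0,0.01,1]]])

```text
time_s: 37.7
tool_pos: [0.4333, 0.3379, 0.1156]
tool_rot: [179.9, 0.0, 6.8]
force: [1.0, -0.7, -2.9]
grip_width: 0.0235
grasp_force: 30.0
```

Request:
jog_arm(motion=[[[0,0,0,0,0,0,1],[0,0,0,0,0,0,1]]])

```text
time_s: 37.9
tool_pos: [0.4336, 0.3384, 0.1164]
tool_rot: [180.0, 0.0, 6.7]
force: [-0.4, -0.4, -3.6]
grip_width: 0.0238
grasp_force: 30.0
```

```bash
python3 - <<'E'
from h import *
import plan; plan.path([(.4342,.3384,.05,6.6)]); print(env.get_obs()["qpos"])
p,d=env.read_camera("side")
cv2.imwrite("pics/side6.png",cv2.resize(p[60:260,60:260,::-1],(600,600),interpolation=cv2.INTER_CUBIC))
E
```

```text
t 37.9 pos [0.4336 0.3384 0.1164] [180.    0.    6.7] grip 0.0238
[0.006 0.    0.664 0.001] rows>= 2
  -- (0.4342, 0.3384, 0.05, 6.6)
[ -76.04158855   13.5930711    39.98384389  107.06692331   -9.77385354
   62.78271238 -115.65081534]
```

View pics/side6.png

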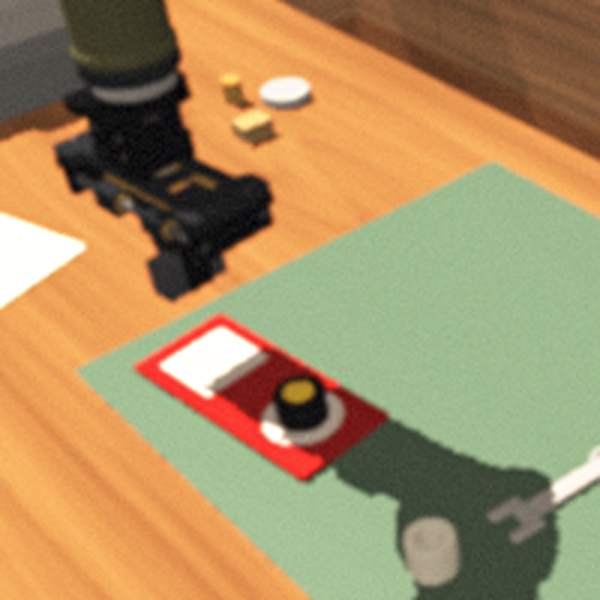

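The picture shows the jaw held at (175,270), high above the square (213,360), and the knob upright on its round mark (300,400). I'll lower it.

Request:
jog_arm(motion=[[[0.002,0,0.35,0,0,0,1],[0.002,0,0.65,0,0,0,1],[0.002,0,0.75,0,0,0,1],[0.002,0,0.75,0,0,0,1],[0.002,0,0.75,0,0,0,1]]])

```text
time_s: 38.45
tool_pos: [0.4341, 0.3399, 0.0426]
tool_rot: [-180.0, -0.1, 6.8]
force: [0.8, 0.7, -1.7]
grip_width: 0.0241
grasp_force: 30.0
```

Request:
jog_arm(motion=[[[0,0,0,0,0,0,1],[0,0,0,0,0,0,1]]])

```text
time_s: 38.65
tool_pos: [0.434, 0.3404, 0.0429]
tool_rot: [-179.9, -0.1, 6.8]
force: [-0.3, 0.1, -2.4]
grip_width: 0.0239
grasp_force: 30.0
```

```bash
python3 - <<'E'
import plan; plan.path([(.4342,.3384,.0264,6.6)])
E
```

```text
t 38.65 pos [0.434  0.3404 0.0429] [-1.7989e+02 -1.0000e-01  6.8100e+00] grip 0.0239
[0.    0.02  0.165 0.001] rows>= 1
  -- (0.4342, 0.3384, 0.0264, 6.6)
```

Request:
jog_arm(motion=[[[0,0.01,0.07,0,0,0,1],[0,0.01,0.12,0,0,0,1],[0,0.01,0.14,0,0,0,1],[0,0.01,0.14,0,0,0,1],[0,0.01,0.14,0,0,0,1]]])

```text
time_s: 39.15
tool_pos: [0.4333, 0.3385, 0.0274]
tool_rot: [180.0, 0.0, 6.8]
force: [-0.9, -0.6, -2.5]
grip_width: 0.0239
grasp_force: 30.0
```

```bash
python3 - <<'E'
import plan; plan.path([(.4342,.3384,.0264,6.6)])
E
```

```text
t 39.15 pos [0.4333 0.3385 0.0274] [179.99   0.     6.81] grip 0.0239
[0.009 0.002 0.01  0.001] rows>= 1
  -- (0.4342, 0.3384, 0.0264, 6.6)
```

Request:
jog_arm(motion=[[[0.009,0.001,0,0,0,0,1],[0.009,0.001,0.006,0,0,0,1],[0.009,0.001,0.011,0,0,0,1],[0.009,0.001,0.011,0,0,0,1]]])

```text
time_s: 39.55
tool_pos: [0.4342, 0.3387, 0.0264]
tool_rot: [-180.0, -0.0, 6.8]
force: [-0.8, 0.1, -1.9]
grip_width: 0.0237
grasp_force: 30.0
```

Request:
jog_arm(motion=[[[0,0,0,0,0,0,0.4],[0,0,0,0,0,0,0.4],[0,0,0,0,0,0,0.4],[0,0,0,0,0,0,0.4]]])

```text
time_s: 39.95
tool_pos: [0.4343, 0.3388, 0.0266]
tool_rot: [-180.0, -0.0, 6.8]
force: [-0.1, 0.6, -1.2]
grip_width: 0.0472
grasp_force: 0.0
```

Request:
jog_arm(motion=[[[0,0,-0.4,0,0,0,0.4],[0,0,-0.8,0,0,0,0.4],[0,0,-1,0,0,0,0.4],[0,0,-1,0,0,0,0.4]]])

```text
time_s: 40.35
tool_pos: [0.4362, 0.3402, 0.1299]
tool_rot: [-179.7, -0.3, 6.8]
force: [-0.1, 0.2, 0.4]
grip_width: 0.0518
grasp_force: 0.0
```

Request:
jog_arm(motion=[[[0.3,-0.1,-0.3,0,0,0,0],[0.7,-0.2,-0.5,0,0,0,0],[1,-0.3,-0.5,0,0,0,0],[1,-0.3,-0.5,0,0,0,0]]])

```text
time_s: 40.75
tool_pos: [0.5326, 0.3808, 0.1748]
tool_rot: [179.9, -0.1, 6.8]
force: [0.6, -0.7, -0.9]
grip_width: 0.0766
grasp_force: 0.0
```

Request:
jog_arm(motion=[[[0.3,-0.1,0,0,0,0,0],[0.7,-0.2,0,0,0,0,0],[1,-0.3,0,0,0,0,0],[1,-0.3,0,0,0,0,0]]])

```text
time_s: 41.15
tool_pos: [0.627, 0.4215, 0.1726]
tool_rot: [179.8, 0.1, 6.8]
force: [0.5, -0.7, -0.3]
grip_width: 0.0868
grasp_force: 0.0
```

```bash
python3 - <<'E'
from m import *
for n in("top","side"):
    p,d=env.read_camera(n); P,h,m=measure(n,p,d); boards(n,p,P,h); c=cam(n)
    H,S,V=[h[...,i].astype(int) for i in range(3)]
    v,u=np.nonzero((H>22)&(H<35)&(S>150)&(V>120)&(P[...,1]>.18)&(P[...,1]<.26)); 
    print("dot",plane(c,[u.mean(),v.mean()],.036))
    Q=P[(P[...,2]>.014)&(P[...,2]<.06)&(P[...,1]>.28)&(P[...,1]<.4)&(P[...,0]<.5)&(P[...,0]>.35)&(d>0)]; print("jaw",cv2.minAreaRect((Q[:,:2]*1000).astype(np.float32)))
    im=cv2.resize(p[220:300,90:190,::-1] if n=="top" else p[160:230,110:200,::-1],(400,320),interpolation=cv2.INTER_CUBIC)
    ims=im if n=="top" else np.hstack([ims,im])
cv2.imwrite("pics/end.png",ims)
E
```

```text
top 1 px [259. 123.] n 315 ztop 0.0594 circ [0.7824 0.0183] r 0.0216 mean [0.7819 0.0185] rgb [168. 153. 135.]
top 2 px [338. 158.] n 187 ztop 0.0351 circ [ 0.6944 -0.1939] r 0.0198 mean [ 0.694  -0.1933] rgb [110.  47. 128.]
top 3 px [505. 237.] n 752 ztop 0.0366 circ [ 0.4996 -0.6127] r 0.1085 mean [ 0.5009 -0.6138] rgb [183. 142.  83.]
top 11 px [176. 247.] n 260 ztop 0.0379 circ [0.4477 0.2178] r 0.0217 mean [0.4474 0.2177] rgb [132. 121.  57.]
top 13 px [129. 252.] n 287 ztop 0.0419 circ [0.4137 0.3352] r 0.0142 mean [0.4135 0.3349] rgb [101.  95.  91.]
top 25 px [339. 258.] n 503 ztop 0.0691 circ [ 0.432 -0.189] r 0.0277 mean [ 0.4322 -0.1887] rgb [220. 170.  91.]
top 31 px [256. 259.] n 154 ztop 0.0359 circ [0.4235 0.0167] r 0.0194 mean [0.4226 0.0173] rgb [183. 180. 162.]
top 54 px [385. 271.] n 229 ztop 0.0433 circ [ 0.405  -0.3057] r 0.0200 mean [ 0.4045 -0.3047] rgb [220. 130.  82.]
top blue rect ((416.820068359375, -251.4907684326172), (218.9755859375, 96.80318450927734), 76.63243103027344) z 0.006498031009284255
   mark [ 0.4025 -0.3001] rect [array([ 404.7, -305.4]), ar
[... 1345 characters left out ...]
4068 -0.3055] rgb [215. 144.  97.]
side blue rect ((418.5283508300781, -246.92710876464844), (229.4665985107422, 97.28904724121094), 77.07767486572266) z 0.007929458062059136
   mark [ 0.4221 -0.1932] rect [array([ 427. , -186.6]), array([60.3, 73.5]), np.float64(19.8)] circR 0.0407 fill 483.0
   mark [ 0.4006 -0.3072] rect [array([ 407. , -304.5]), array([73.9, 74.3]), np.float64(76.9)] circR 0.0495 fill 993.0
side red rect ((441.67901611328125, 274.98931884765625), (96.84089660644531, 227.5235595703125), 6.679311752319336) z 0.007959141460322727
dot [[0.45156709 0.22092634 0.036     ]]
jaw ((436.48114013671875, 336.90850830078125), (62.09416198730469, 30.93096351623535), 7.062071323394775)
```

View pics/end.png

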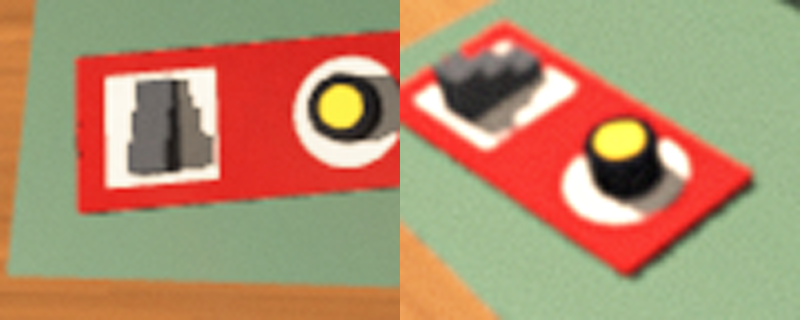

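The last picture shows the jaw, steps up, on the square (160,130 in the left crop; 490,85 in the right). The knob is upright on the round mark (345,108; 620,150). Both are within about 1.5 mm of centre, and the arm is clear and open.

```bash
python3 -c "
from cell import env; print(env.sign_off())"
```

```text
the job is handed in; nothing more can be done
None
```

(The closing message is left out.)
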